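Clamp a handle blank by its tang with the under-shelf knob

TASK

Take the handle blank, the one with the cut-down tang, out of the stock rack and lay it flat on the raised work step with the tang under the steel jaw of the hold-down clamp, pushed in up to its shoulder, centred under the jaw and parallel to the front of the step (the body may lie to either side). Then draw the jaw down with the knob under the step's nose until the tang is clamped tight, and let go. Leave the other stock, the tape and the jar as they are.

Things in the scene. Friction and masses are not known exactly. Their poses are not given: they have to be found in the camera images.
- rack: Low plywood stock rack, fixed, 240 wide, 126 deep, 66 high, three pigeonholes open to its front. Origin on the bench under the middle of its front edge; x points into it, y along the front, z up. Holes centred at y = -75, 0, 75 mm, 66 mm wide or more, floor 20 and ceiling 58 mm above the bench. Each holds one length of the same pale wood lying along x, its front 47 to 59 mm sticking out.
- blank: Handle blank, loose, 60 to 100 g, 150 long, 30 wide. Origin mid-length on its underside; x along it, z up. From x = -75 to -31 mm it is the tang, 14 thick; from -31 to 75 the full body, 26 thick. Underside flat; the shoulder is on the upper side at x = -31. Centre of mass x = 8 mm. In the rack only its tang sticks out: draw it out, put it down, then take it by the body.
- tang_mid (a point): Middle of the blank's tang, on the underside (x = -53 mm in the blank's frame).
- body_mid (a point): Middle of the blank's full-thickness body, 13 mm above its underside (x = 22 mm in the blank's frame): the place to hold it for loading the clamp.
- step: Raised wooden work step, fixed. Origin on the bench below the axis of clamp stem and knob; x points into the step, y along its front, z up. Board x 45 to 215, y -140 to 140 mm, 18 thick, top 145 above the bench; a round nose 44 wide juts forward from its middle to x = -10. Side panels 20 thick at y = -128 and 128 from x = 60 back, rail under the rear. Open in front.
- jaw_seat (a point): Point on top of the step's board below the middle of the jaw's clamping face, 73 mm behind the axis of stem and knob: tang_mid belongs here.
- jaw_face (a point): Middle of the jaw's flat lower face, 30 (step's x) by 40 mm (step's y). Dark steel L-shaped jaw: a 10 mm square stem rises through the nose, an arm 18 wide runs back from it; top 24 mm above the face. It only moves up and down. The 14 mm tang passes under it, the 26 mm body does not: when the shoulder meets the jaw's side, tang_mid is 2 mm past jaw_seat.
- knob (a joint): Turn of the clamp's knob, rad, starts at 0 to 0.5. It grows and the jaw comes down as the knob turns counter-clockwise seen from above (clockwise from below). Jaw face height above the board: 17 mm at 0, 10 mm less per turn. Stays where left; takes 0.06 N m until the jaw meets the tang at about 1.9 rad, then quickly stiffens; it is tight, and hardly turns further, at about 2.0 rad.
- knob_grip (a point): Middle of the black fluted hand knob on its upright axis, 95 mm above the bench. Knob 50 across, 28 high, hanging on a collar: its top is 18 mm below the underside of the nose, whose tip is 10 mm in front of the axis. Pinch it from the front, hand slanting down at about 45 degrees, a finger on either side, and swing the hand round the axis. It keeps its height.
- batten: Bystander in the rack: plain batten 150 x 30 x 26 mm, no tang. Origin in the middle of its underside.
- slat: Bystander in the rack: flat slat 150 x 44 x 12 mm. Origin in the middle of its underside.
- tape: Bystander: roll of paper tape, 72 across, 24 high, lying on the rear left of the step (positive x and y). Origin in the middle of its underside.
- jar: Bystander: closed glass jar, 68 across, 110 high, on the bench left of the step. Origin in the middle of its underside.
There are look-alikes about, which are no part of the job. Leave any orange or yellow look-alike of the blank alone.

How it is judged:
By the outcome, as a careful person would: the job done as asked, in the order asked, and still so for the second after the job is handed in, with the robot touching nothing.
It also fails if it takes over 72 s, if anything falls off the work surface, if the arm or the gripper's body presses on something with over 40 N, if the wrist force passes 120 N, or if a joint passes its speed limit or range.

ROBOT

A 6-joint arm with a two-finger parallel gripper is mounted at the origin on the work surface. World frame = base frame: x ahead of the robot, y to its left, z up, the work surface at z = 0. Lengths are in m, angles in rad, forces in N, time in s.
With the tool pointing down it reaches from about 0.225 to 0.875 m from the base axis. Payload 3.4 kg.
Tool frame: the origin (TCP) lies at the very end of the fingers, on their centre line; the grasp point (between the pads) lies manip.hold_point_z behind it (manip.hold_point_z is the distance from the TCP to the grasp point, in m); x points along the fingers, y is the direction in which the jaws open and shut, and the axes are right-handed (so a half turn about x gives the same grasp; the last joint's range is limited). The gripper opens to 85 mm and grips with 20 to 120 N. Pads are 22 mm wide; open, the fingers measure 114 mm over their backs; the gripper's body (76 mm by 85 mm) begins 54 mm behind the grasp point. The pads swing forward as they close: fully open they stand 13 mm farther back than shut.
Start: joints at [0.993, 0.276, 1.505, -0, 1.361, -0.121], TCP at [0.254, 0.516, 0.231] pointing down, gripper open.
Joint ranges: [-2.89, 2.89], [-0.75, 2.08], [0.22, 2.7], [-1.18, 4.32], [0.11, 2.71], [-2.7, 2.7]. Speed limits (rad/s): [2.57, 2.57, 3.14, 3.14, 3.14, 3.14].

INTERFACE

Orientations are given as a unit quaternion [w, x, y, z].
In Python, from rig import manip gives the robot as it stands.
- The arm moves only by the tool step_arm, never from a script. Its argument "targets" is a list of rows, each a list of 2 entries, a list of its own where there are three numbers: the shift along the tool's x, y, z in mm, then the turn about the tool's x in degrees. A call has 1 to 20 rows; each row is the pose to reach, as a shift and turn from the pose commanded when the call began, along the tool's axes at that moment; what a row does not reach only later rows make up. A row lasts 1/10 s, in which the tool goes at most 50 mm and 8.59 degrees, less where a joint would pass 70% of its speed; a pose out of reach is approached as far as the arm can. A call with a gripper value outside its range is refused whole. "grip" is the closure, from 0 (fully open) to 1 (shut), set as the call begins (left out, the last holds). The fingers move at their own pace and stop on an object; "grip_force" is the grip in N (left out, the last holds). Time passes only in rows, so rows that repeat a pose let the fingers close. It gives the time, the measured TCP pose, the force and the opening at its end, in the units of the state.
- manip.get_state(): the state, without advancing time (a new reading comes with each control period).
- manip.get_image(name): name is "scene" or "top"; returns a dict with "image" (384x512x3 uint8, red, green, blue), "fx", "fy", "cx", "cy" (pixels), "distortion" ([k1, k2, p1, p2, k3] as OpenCV has them; the pictures are not rectified), "pose" (4x4, takes a point from camera to world coordinates). Camera axes: x right, y down, z forward; pixel columns grow to the right and rows downward; lengths in m; the calibration is good to about 2 mm. A picture is of the moment at which its call begins. There is no depth.
- manip.sign_off(): hands the job in, once; it reports no verdict.
Trained networks look in a picture, given as the dict that the camera call returned (one of the last four; its "shot" number tells which), for a name from the list of things; names that differ only in an ending like _2 or _b are one class to them, and where a whole thing is asked for, a point or a joint stands for the part that bears it (a point fixed in the world has none). Each returns a list of dicts, best first, with "confidence" (0 to 1); they miss things now and then, are a little off and sometimes report something else, mostly with a low value. They report only what shows in the picture. A call takes as long as a camera call. They do not tell look-alikes from the thing itself.
- manip.search_frame(picture, thing): "xyz" ([x, y, z] in m, in world coordinates, good to about 4 mm: the middle of the surface that is visible of it).
- manip.regions_of(picture, thing): "region" (384x512 bool, what is visible of it).
The state is a dict: "clock": time; "qpos": joint angles; "qd": joint speeds; "effort": joint torques, N m; "position": TCP position; "ee_rot": TCP orientation; "contact_force": force on the tool from outside, world axes, zero at the start; "moment": the same for the moment, N m; "width": finger opening in m.
Only numpy, scipy, OpenCV 4.12 (cv2) and the standard library are available. Lean on these libraries where they do the work, as an engineer would, in place of code of your own. Each camera call takes 0.05 s, during which the arm holds its last target.

## Working session

There is one attempt and no reset: what is moved stays moved. The work goes in short steps, Python scripts to look and compute and a tool call to move; the robot and the scene stay as the last step left them, time stands still between calls to the robot, and variables do not carry over. Pictures are saved under pics/ and viewed, and the job is handed in when it is done.

Besides the shell and the picture viewer there is one more tool, called after "Request:" by a JSON object that holds its "fn" and its "kwargs". step_arm: Moves the arm, as the interface text tells. Its arguments: {"type":"object","properties":{"targets":{"type":"array"},"grip":{"type":"number"},"grip_force":{"type":"number"}},"required":["targets"]}

```bash
ls; mkdir -p pics; cat > h.py <<'E'
import numpy as np, cv2
from rig import manip
def snap(n,fn):
    p=manip.get_image(n); cv2.imwrite('pics/'+fn,p['image'][:,:,::-1]); return p
def ray(p,u,v):
    K=np.array([[p['fx'],0,p['cx']],[0,p['fy'],p['cy']],[0,0,1.]])
    q=cv2.undistortPoints(np.array([[[u,v]]],float),K,np.array(p['distortion'],float))[0,0]
    T=np.array(p['pose']); return T[:3,3],T[:3,:3]@np.array([q[0],q[1],1])
def atz(p,u,v,z):
    o,d=ray(p,u,v); return o+d*(z-o[2])/d[2]
def proj(p,X):
    K=np.array([[p['fx'],0,p['cx']],[0,p['fy'],p['cy']],[0,0,1.]])
    T=np.linalg.inv(np.array(p['pose'])); r=cv2.Rodrigues(T[:3,:3])[0]
    return cv2.projectPoints(np.array(X,float).reshape(-1,1,3),r,T[:3,3],K,np.array(p['distortion'],float))[0].reshape(-1,2)
E
python3 - <<'E'
from h import *
print(manip.get_state(), manip.hold_point_z)
a=snap('scene','s0.png'); b=snap('top','t0.png')
print(a['pose'],b['pose'],a['fx'])
for n in ['rack','blank','step','jaw_face','knob','batten','slat','tape','jar','tang_mid','jaw_seat','knob_grip']:
    for p,m in ((a,'s'),(b,'t')):
        try: print(n,m,[(np.round(d['xyz'],3),round(d['confidence'],2)) for d in manip.search_frame(p,n)][:3])
        except Exception as e: print(n,m,e)
E
```

```text
pics
{'clock': 0.0, 'qpos': array([ 9.93013668e-01,  2.76632848e-01,  1.50614383e+00, -5.93228865e-06,
        1.36070861e+00, -1.20973149e-01]), 'qd': array([-5.09813502e-04,  1.36929340e-03, -7.05564336e-05,  1.46471906e-03,
       -6.93207979e-04, -8.45348940e-04]), 'effort': array([-5.50535569e-04, -4.16766930e+01, -2.45809704e+01, -2.02856763e-04,
        1.09686790e-02,  2.39786635e-05]), 'position': array([0.25332412, 0.51559488, 0.23041387]), 'ee_rot': array([ 0.68851506,  0.15947602,  0.68896932, -0.16073487]), 'contact_force': array([ 0.19764719,  0.2454301 , -0.19687176]), 'moment': array([-0.00235587, -0.01734405, -0.03724139]), 'width': 0.08530896716479422} 0.0187
[[-0.4661591   0.72090267 -0.51283042  1.16045949]
 [ 0.88466371  0.38515139 -0.26273279  0.26360304]
 [ 0.00811258 -0.57615774 -0.81729826  1.11626956]
 [ 0.          0.          0.          1.        ]] [[-0.01897554 -0.99157848  0.12810947  0.41406256]
 [-0.99968955  0.02088599  0.01358568 -0.05420768]
 [-0.01614696 -0.12781191 -0.99166698  1.24260716]
 [ 0.          0.          0.          1.        ]] 394.
[... 857 characters left out ...]
.76)]
tape s [(array([0.571, 0.248, 0.172]), 0.98), (array([ 0.538, -0.348,  0.031]), 0.63)]
tape t [(array([0.565, 0.243, 0.17 ]), 0.97)]
jar s [(array([0.439, 0.415, 0.086]), 0.92)]
jar t [(array([0.419, 0.402, 0.113]), 0.67), (array([0.626, 0.185, 0.142]), 0.29)]
tang_mid s [(array([ 0.315, -0.418,  0.021]), 0.84), (array([ 0.404, -0.126,  0.019]), 0.82), (array([ 0.538, -0.509,  0.022]), 0.77)]
tang_mid t [(array([ 0.302, -0.42 ,  0.028]), 0.95), (array([ 0.396, -0.128,  0.024]), 0.89), (array([ 0.547, -0.278,  0.035]), 0.74)]
jaw_seat s [(array([0.659, 0.184, 0.145]), 0.8)]
jaw_seat t [(array([0.625, 0.18 , 0.143]), 0.7)]
knob_grip s [(array([0.621, 0.057, 0.109]), 0.64)]
knob_grip t []
```

View pics/s0.png

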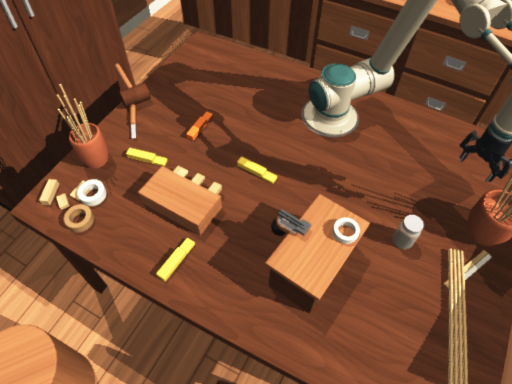

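View pics/t0.png

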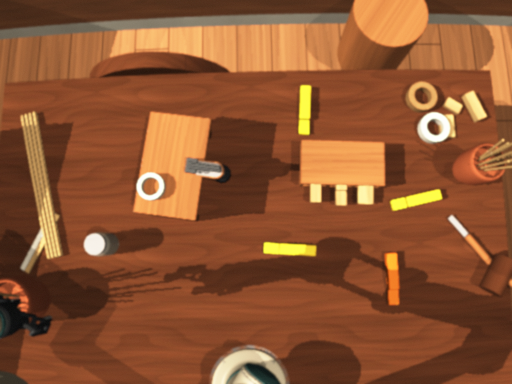

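```bash
python3 - <<'E'
from h import *
a=manip.get_image('scene');b=manip.get_image('top')
A=a['image'][:,:,::-1];B=b['image'][:,:,::-1]
f=lambda I,x,y,w,h,s:cv2.resize(I[y:y+h,x:x+w],(w*s,h*s),interpolation=cv2.INTER_CUBIC)
cv2.imwrite('pics/b1.png',f(B,290,130,110,85,7))
cv2.imwrite('pics/b2.png',f(B,125,100,120,95+30,6)[:600])
cv2.imwrite('pics/a1.png',f(A,130,145,110,95,6))
cv2.imwrite('pics/a2.png',f(A,260,180,120,125,5)[:600])
E
```

```text
(no output)
```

View pics/b1.png

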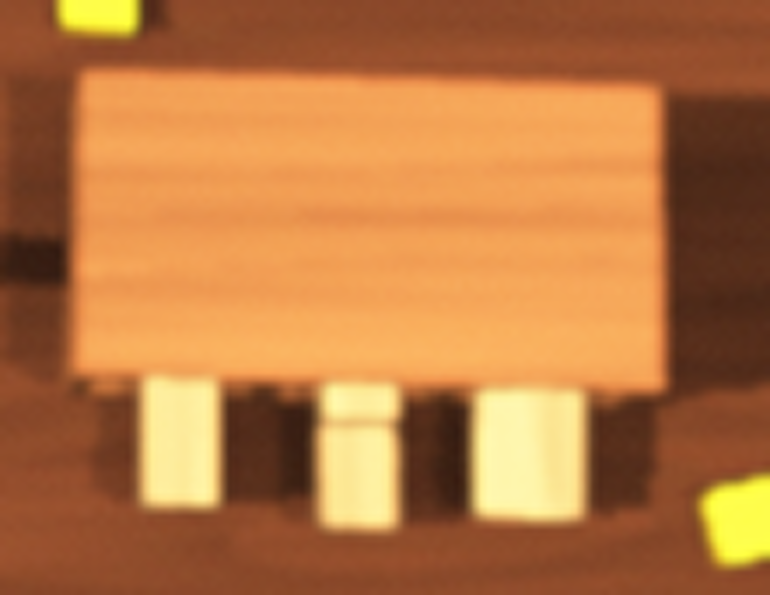

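View pics/b2.png

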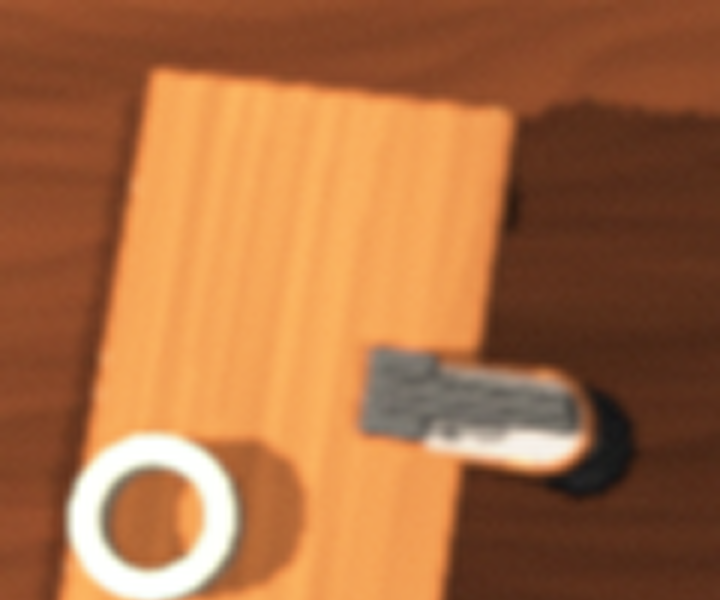

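View pics/a1.png

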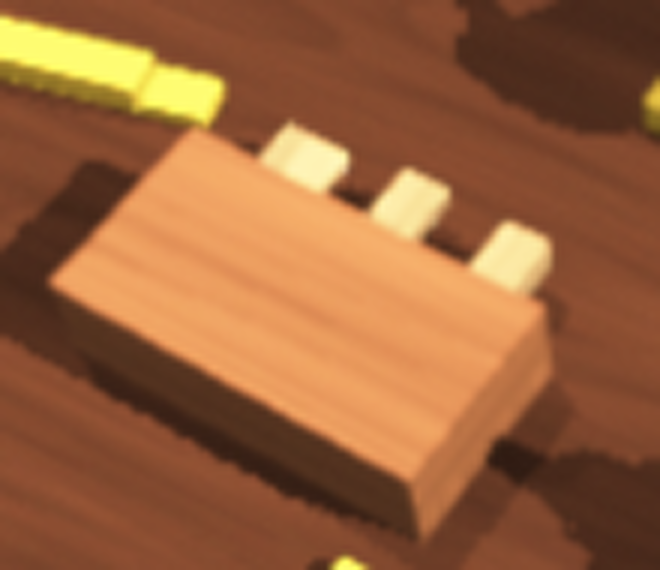

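View pics/a2.png

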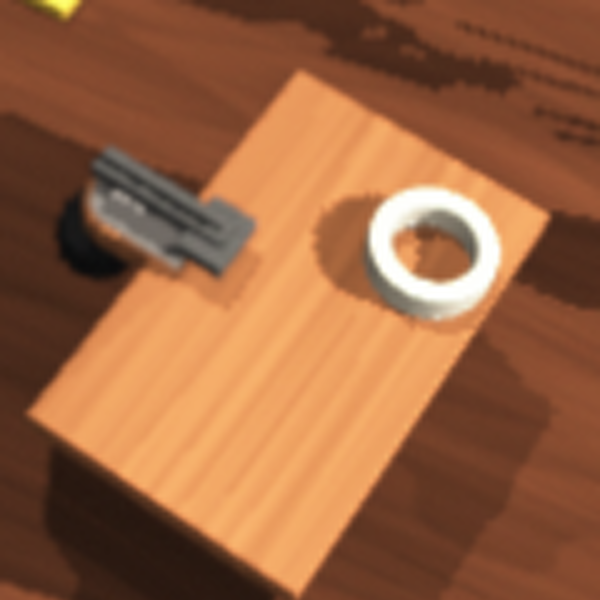

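```bash
cat > fit.py <<'E'
from h import *
from scipy.optimize import least_squares
def W(p,X):
    c,s=np.cos(p[2]),np.sin(p[2]); X=np.array(X,float)
    return np.c_[p[0]+c*X[:,0]-s*X[:,1],p[1]+s*X[:,0]+c*X[:,1],X[:,2]]
def fit(p0,obs): # obs list of (pic,X,uv)
    r=lambda p:np.concatenate([(proj(c,W(p,X))-np.array(uv)).ravel() for c,X,uv in obs])
    o=least_squares(r,p0); return o.x,o.fun
E
python3 - <<'E'
from fit import *
a=manip.get_image('scene');b=manip.get_image('top')
z=.145
# step corners: front/+y etc.  step x=+world y, step y=-world x
FP,FM,RP,RM=[.045,.14,z],[.045,-.14,z],[.215,.14,z],[.215,-.14,z]
ob=(b,[RM,FM],[(150.3,111.7),(210.8,118)])
bb=(b,[RP,FP],[(134.5,212.5),(195.8,219.5)])
oa=(a,[FP,RP,RM,FM],[(320,194),(370,223),(319.4,299.6),(265.6,262.4)])
for o in ([ob,bb],[oa],[ob,bb,oa]):
    p,f=fit([.6,.05,1.5],o);print('step',p.round(4),f.round(1)); 
print('tips', W(p,[[0,0,.095],[.073,0,.145]]).round(4))
np.save('step.npy',p)
z=.066
FL,FR,BL,BR=[0,.12,z],[0,-.12,z],[.126,.12,z],[.126,-.12,z]
ob=(b,[BL,BR,FR,FL],[(301.4,140),(384.3,142.1),(385.4,185.4),(300.7,183.1)])
oa=(a,[FR,FL,BL,BR],[(162.8,166.3),(220.8,197),(199.2,225),(138.3,192.2)])
for o in ([ob],[oa],[ob,oa]):
    p,f=fit([.58,-.278,0],o);print('rack',p.round(4),f.round(1))
np.save('rack.npy',p)
# blank tang end & width, in blank frame, px
ob=(b,[[-.075,.015,.034],[-.075,-.015,.034],[-.031,.015,.04]],[(290+318/7,130+526/7),(290+400/7,130+527/7),(290+318/7,130+418/7)])
for u,v in [(318,526),(400,527),(318,426),(402,426)]: print('bl',atz(b,290+u/7,130+v/7,.034).round(4))
for u,v in [(320,382),(402,382)]: print('bl top',atz(b,290+u/7,130+v/7,.046).round(4))
for u,v in [(410,168),(450,185)]: print('bl sc',atz(a,130+u/6,145+v/6,.034).round(4))
for u,v in [(138,505),(220,507)]: print('batten',atz(b,290+u/7,130+v/7,.046).round(4))
for u,v in [(471,518),(586,519)]: print('slat',atz(b,290+u/7,130+v/7,.032).round(4))
# jaw top
for u,v in [(370,348),(437,352),(430,440),(362,433)]: print('jaw',atz(b,125+u/6,100+v/6,.145+.017+.024).round(4))
for u,v in [(235,195),(258,232),(220,275)]: print('jaw sc',atz(a,260+u/5,180+v/5,.145+.017+.024).round(4))
E
```

```text
step [0.6078 0.0599 1.4315] [-0.2 -0.2 -0.1 -0.1 -0.5 -0.3  0.6  0.5]
step [0.6062 0.0653 1.4149] [-0.  -0.2  0.2  0.1  0.  -0.3 -0.2  0.3]
step [0.6071 0.0625 1.4243] [-0.6 -0.4 -0.6  0.1 -1.7 -0.7 -0.7  0.6 -1.3 -0.6 -0.9 -0.7 -0.3 -0.8
 -0.8  0.3]
tips [[0.6071 0.0625 0.095 ]
 [0.6178 0.1347 0.145 ]]
rack [ 0.5733 -0.2822 -0.0454] [ 0.3 -0.  -0.2  0.1 -0.6 -0.2  0.5  0.1]
rack [ 0.5724 -0.2766 -0.0498] [-0.2  0.   0.4 -0.7 -0.6  0.5  0.4  0.1]
rack [ 0.5727 -0.2799 -0.0473] [-0.4  0.2 -0.9  0.5 -1.4  0.1 -0.3  0.2 -1.1 -0.2 -0.4 -1.1 -1.4  0.1
 -0.5 -0.1]
bl [ 0.5167 -0.2629  0.034 ]
bl [ 0.5155 -0.2972  0.034 ]
bl [ 0.5585 -0.2647  0.034 ]
bl [ 0.5578 -0.2999  0.034 ]
bl top [ 0.5754 -0.2642  0.046 ]
bl top [ 0.5747 -0.2983  0.046 ]
bl sc [ 0.5141 -0.2893  0.034 ]
bl sc [ 0.5137 -0.2623  0.034 ]
batten [ 0.5259 -0.1869  0.046 ]
batten [ 0.5244 -0.2207  0.046 ]
slat [ 0.5188 -0.3275  0.032 ]
slat [ 0.5172 -0.376   0.032 ]
jaw [0.6342 0.1428 0.186 ]
jaw [0.6317 0.1136 0.186 ]
jaw [0.5933 0.1166 0.186 ]
jaw [0.597  0.1461 0.186 ]
jaw sc [0.5989 0.1376 0.186 ]
jaw sc [0.6145 0.158  0.186 ]
jaw sc [0.6485 0.1504 0.186 ]
```

```bash
cat >> h.py <<'E'
from scipy.spatial.transform import Rotation as R
def rot(s=None):
    s=s or manip.get_state(); q=s['ee_rot']; return R.from_quat([q[1],q[2],q[3],q[0]]).as_matrix()
def goto(P,ang=None,half=True):
    """shift mm in tool axes and turn deg about tool x so TCP at P and tool y at world angle ang(rad)"""
    s=manip.get_state(); M=rot(s)
    sh=M.T@(np.array(P)-s['position'])*1000
    t=None
    if ang is not None:
        ya=np.arctan2(M[1,1],M[0,1]); 
        d=ang-ya  # world ccw
        d=(d+np.pi/2)%np.pi-np.pi/2 if half else (d+np.pi)%(2*np.pi)-np.pi
        t=np.degrees(d)*np.sign(M[2,0])
    print('from',s['position'].round(4),'shift',sh.round(1),'turn',None if t is None else round(t,1)); return sh,t
E
python3 - <<'E'
from h import *
print(rot().round(3))
s=manip.get_state(); print(np.degrees(np.arctan2(rot()[1,1],rot()[0,1])))
goto([.536,-.277,.15],np.pi/2-.04)
goto([.536,-.277,.011],np.pi/2-.04)
E
```

```text
[[ 0.     0.441  0.897]
 [ 0.     0.897 -0.441]
 [-1.     0.    -0.   ]]
63.82746867103559
from [0.2536 0.5161 0.2313] shift [  81.3 -587.2  603.2] turn -23.9
from [0.2536 0.5161 0.2313] shift [ 220.3 -587.2  603.2] turn -23.9
```

Request:
{"fn": "step_arm", "kwargs": {"targets": [[[0,-587,603],-24],[[0,-587,603],-24],[[0,-587,603],-24],[[0,-587,603],-24],[[0,-587,603],-24],[[0,-587,603],-24],[[0,-587,603],-24],[[0,-587,603],-24],[[0,-587,603],-24],[[0,-587,603],-24],[[0,-587,603],-24],[[0,-587,603],-24],[[0,-587,603],-24],[[0,-587,603],-24],[[0,-587,603],-24],[[40,-587,603],-24],[[81,-587,603],-24],[[81,-587,603],-24],[[81,-587,603],-24],[[81,-587,603],-24]], "grip": 0.35}}

```text
clock: 3.5
position: [0.5356, -0.2765, 0.15]
ee_rot: [0.707, 0.014, 0.707, -0.013]
contact_force: [0.3, 0.2, 0.4]
width: 0.0555
```

```bash
python3 - <<'E'
from h import *
a=snap('scene','s1.png');b=snap('top','t1.png')
M=rot();s=manip.get_state()
pts=[s['position']+M@np.array([0,d,0]) for d in (-.0278,0,.0278)]
for p,n,x,y in ((a,'a',110,100),(b,'b',280,110)):
    I=p['image'][:,:,::-1].copy(); I=cv2.resize(I[y:y+130,x:x+130],(650,650)[:2],interpolation=cv2.INTER_CUBIC)[:600]
    for q in proj(p,pts): cv2.circle(I,(int((q[0]-x+.5)*5),int((q[1]-y+.5)*5)),3,(0,0,255),-1)
    cv2.imwrite(f'pics/{n}3.png',I)
E
```

```text
(no output)
```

View pics/a3.png

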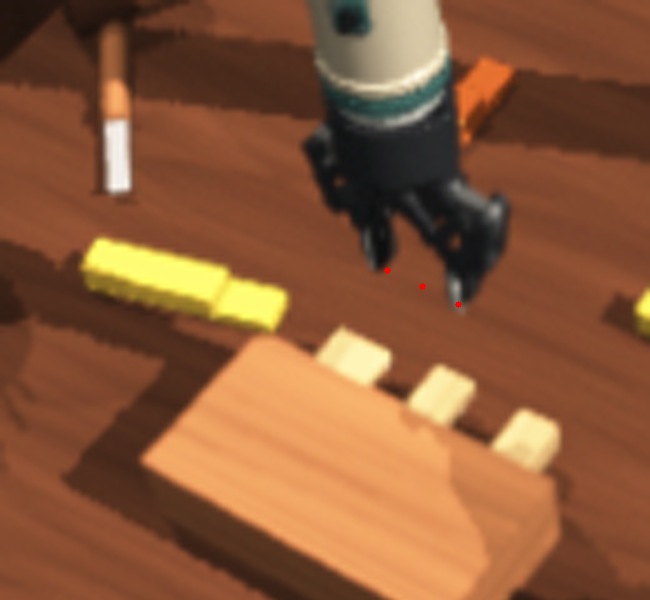

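View pics/b3.png

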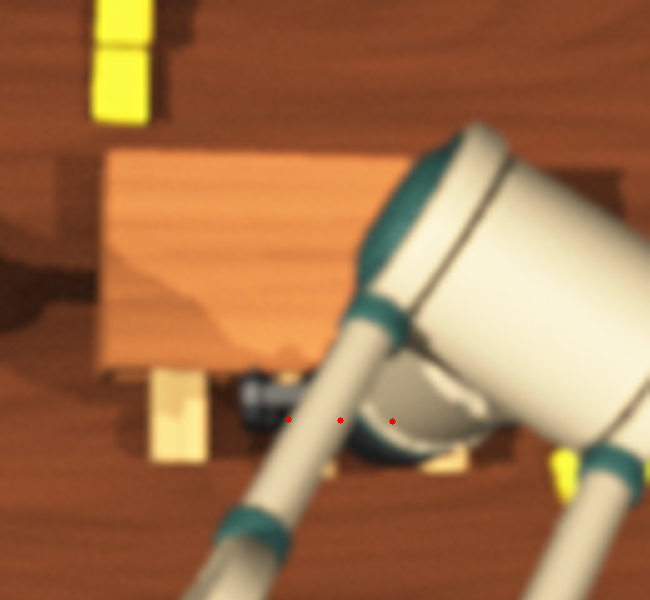

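Request:
{"fn": "step_arm", "kwargs": {"targets": [[[40,0,0],0],[[80,0,0],0],[[110,0,0],0],[[125,0,0],0],[[138,0,0],0],[[138,0,0],0]], "grip": 0.43}}

```text
clock: 4.2
position: [0.5357, -0.2757, 0.0121]
ee_rot: [0.707, 0.013, 0.707, -0.013]
contact_force: [0.4, 0.1, -0.4]
width: 0.0485
```

Request:
{"fn": "step_arm", "kwargs": {"targets": [[[0,0,0],0],[[0,0,0],0],[[0,0,0],0],[[0,0,0],0],[[0,0,0],0],[[0,0,0],0]], "grip": 1, "grip_force": 40}}

```text
clock: 4.8
position: [0.5369, -0.2771, 0.0134]
ee_rot: [0.708, 0.013, 0.706, -0.014]
contact_force: [0.5, 1.3, 5.5]
width: 0.029
```

Request:
{"fn": "step_arm", "kwargs": {"targets": [[[0,0,0],0],[[0,0,0],0],[[-5,-1,0],0],[[-9,-1,0],0],[[-9,-1,0],0]], "grip": 0.5}}

```text
clock: 5.3
position: [0.5363, -0.2781, 0.022]
ee_rot: [0.707, 0.013, 0.707, -0.014]
contact_force: [0.7, -0.2, 0.0]
width: 0.0424
```

Request:
{"fn": "step_arm", "kwargs": {"targets": [[[0,0,0],0],[[0,0,0],0],[[0,0,0],0],[[0,0,0],0],[[0,0,0],0],[[0,0,0],0]], "grip": 1, "grip_force": 60}}

```text
clock: 5.9
position: [0.536, -0.2778, 0.0215]
ee_rot: [0.707, 0.013, 0.707, -0.013]
contact_force: [-0.8, -1.1, 4.3]
width: 0.0286
```

Draw out with a slight lift.

Request:
{"fn": "step_arm", "kwargs": {"targets": [[[-3,0,0],0],[[-3,0,-10],0],[[-3,0,-25],0],[[-3,0,-45],0],[[-3,0,-65],0],[[-3,0,-85],0],[[-3,0,-105],0],[[-3,0,-125],0],[[-3,0,-145],0],[[-3,0,-155],0],[[-3,0,-155],0]]}}

```text
clock: 7.0
position: [0.3792, -0.271, 0.024]
ee_rot: [0.706, 0.014, 0.708, -0.013]
contact_force: [0.3, -0.1, -1.9]
width: 0.0282
```

```bash
python3 - <<'E'
from h import *
a=snap('scene','s2.png');b=snap('top','t2.png')
for p,n,x,y in ((a,'a',130,80),(b,'b',280,130)):
    I=p['image'][:,:,::-1].copy(); cv2.imwrite(f'pics/{n}4.png',cv2.resize(I[y:y+130,x:x+130],(600,600),interpolation=cv2.INTER_CUBIC))
print(manip.get_state()['contact_force'],manip.get_state()['position'])
E
```

```text
[ 0.45320155 -0.64819247 -0.54759245] [ 0.38152983 -0.27223654  0.02438574]
```

View pics/a4.png

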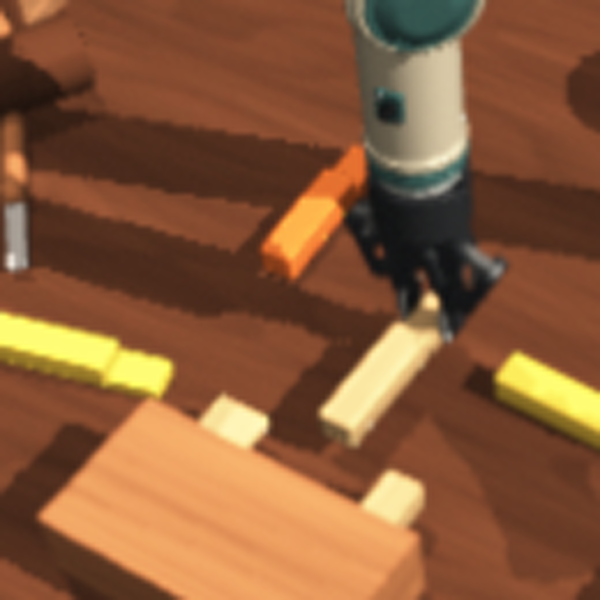

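View pics/b4.png

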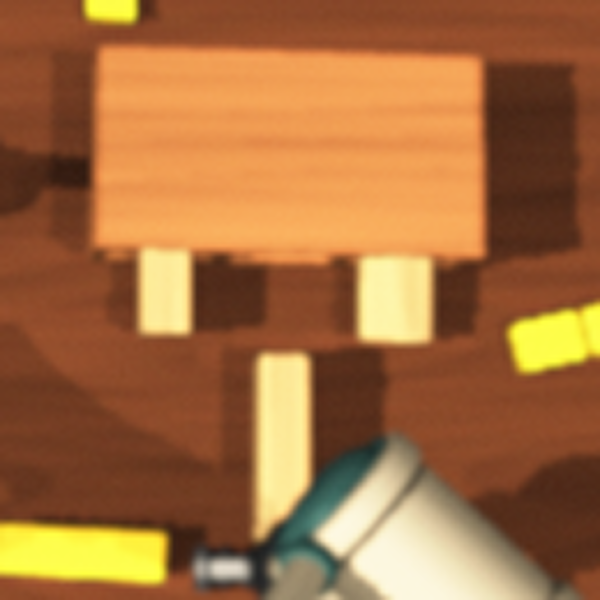

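Request:
{"fn": "step_arm", "kwargs": {"targets": [[[8,0,0],0],[[15,0,0],0],[[19,0,0],0],[[20,0,0],0],[[20,0,0],0]]}}

```text
clock: 7.6
position: [0.381, -0.2716, 0.0038]
ee_rot: [0.707, 0.014, 0.707, -0.013]
contact_force: [0.6, -0.2, -0.3]
width: 0.0283
```

Request:
{"fn": "step_arm", "kwargs": {"targets": [[[0,0,0],0],[[0,0,0],0],[[0,0,0],0],[[-20,0,0],0],[[-60,0,0],0],[[-80,0,0],0]], "grip": 0.45}}

```text
clock: 8.2
position: [0.3819, -0.2727, 0.0867]
ee_rot: [0.708, 0.013, 0.706, -0.014]
contact_force: [0.2, 0.2, 0.1]
width: 0.0472
```

Request:
{"fn": "step_arm", "kwargs": {"targets": [[[0,-40,-40],0],[[0,-80,-80],0],[[0,-120,-120],0],[[0,-120,-120],0]]}}

```text
clock: 8.6
position: [0.2542, -0.3901, 0.0849]
ee_rot: [0.707, 0.013, 0.707, -0.015]
contact_force: [0.1, 0.2, 0.7]
width: 0.0472
```

```bash
python3 - <<'E'
from h import *
a=snap('scene','s3.png');b=snap('top','t3.png')
for p,n,x,y in ((a,'a',130,80),(b,'b',280,140)):
    I=p['image'][:,:,::-1].copy(); cv2.imwrite(f'pics/{n}5.png',cv2.resize(I[y:y+120,x:x+120],(600,600),interpolation=cv2.INTER_CUBIC))
print(manip.get_state()['contact_force'],manip.get_state()['position'])
for p in (a,b): print([(np.round(d['xyz'],3),round(d['confidence'],2)) for d in manip.search_frame(p,'blank')])
E
```

```text
[ 0.6843639   0.10448551 -0.13165111] [ 0.25489776 -0.38943964  0.08463418]
[(array([ 0.82 , -0.186,  0.027]), 0.91), (array([ 0.446, -0.27 ,  0.021]), 0.81), (array([ 0.394, -0.12 ,  0.02 ]), 0.78), (array([ 0.532, -0.507,  0.019]), 0.68), (array([ 0.319, -0.413,  0.027]), 0.65)]
[(array([ 0.396, -0.125,  0.023]), 0.92), (array([ 0.32 , -0.421,  0.026]), 0.9), (array([ 0.531, -0.508,  0.031]), 0.84), (array([ 0.438, -0.27 ,  0.029]), 0.65), (array([ 0.81 , -0.182,  0.028]), 0.63)]
```

View pics/a5.png

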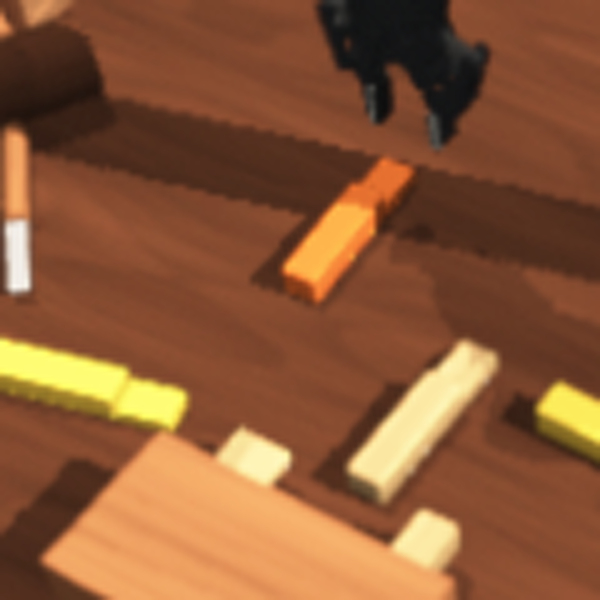

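View pics/b5.png

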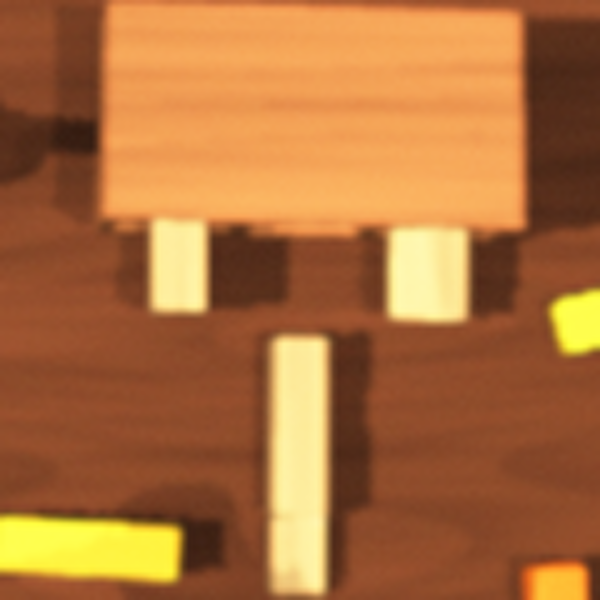

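```bash
python3 - <<'E'
from fit import *
a=manip.get_image('scene');b=manip.get_image('top')
fb=lambda L:[(280+(u)/5-.4,140+v/5-.4) for u,v in L]
fa=lambda L:[(130+(u)/5-.4,80+v/5-.4) for u,v in L]
X=[[.075,.015,.026],[.075,-.015,.026],[-.075,.015,.014],[-.075,-.015,.014]]
ob=(b,X,fb([(272,336),(329,336),(271,593),(326,593)]))
oa=(a,[X[1],X[0],X[3],X[2]],fa([(350,467),(384,483),(466,342),(496,358)]))
for o in ([ob],[oa],[ob,oa]):
    p,f=fit([.44,-.27,0],o);print(p.round(4),f.round(1))
np.save('blank.npy',p)
c=W(p,[[.022,0,0]])[0]; print(c)
goto([c[0],c[1],.085],p[2]+np.pi/2)
E
```

```text
[ 0.4375 -0.2742 -0.0326] [ 0.6 -0.1 -0.6 -0.   0.4  0.  -0.4  0.1]
[ 0.4348 -0.2721 -0.0379] [-0.4  0.3 -0.1  0.6 -0.2 -0.5  0.7 -0.6]
[ 0.4365 -0.2733 -0.0341] [ 0.3  0.2 -0.9  0.3  0.1  0.4 -0.7  0.5 -0.9  0.6 -0.6  0.8 -0.7 -0.3
  0.1 -0.4]
[ 0.4585077  -0.27405181  0.        ]
from [ 0.2571 -0.3862  0.0842] shift [ -0.6 119.5 197.1] turn -0.2
```

Request:
{"fn": "step_arm", "kwargs": {"targets": [[[0,30,45],0],[[0,60,90],0],[[0,90,140],0],[[0,115,180],0],[[0,122,199],0],[[0,122,199],0],[[0,122,199],0],[[0,122,199],0]], "grip": 0.35}}

```text
clock: 9.7
position: [0.4592, -0.272, 0.084]
ee_rot: [0.707, 0.013, 0.707, -0.013]
contact_force: [-0.7, 1.2, 0.2]
width: 0.0555
```

```bash
python3 - <<'E'
from h import *
for i in range(2): print(manip.get_state()['position']); manip.get_image('top')
goto([.4585,-.274,.003],np.pi/2-.034)
E
```

```text
[ 0.45923367 -0.27197964  0.08403079]
[ 0.45901328 -0.27244705  0.08413525]
from [ 0.459  -0.2728  0.0842] shift [81.2 -1.3 -0.3] turn -0.3
```

Request:
{"fn": "step_arm", "kwargs": {"targets": [[[30,-1,0],0],[[60,-1,0],0],[[75,-1,0],0],[[80,-1,0],0],[[80,-1,0],0]]}}

```text
clock: 10.3
position: [0.459, -0.2741, 0.0039]
ee_rot: [0.707, 0.014, 0.707, -0.014]
contact_force: [-0.3, 0.6, 0.5]
width: 0.0554
```

Request:
{"fn": "step_arm", "kwargs": {"targets": [[[0,0,0],0],[[0,0,0],0],[[0,0,0],0],[[0,0,0],0],[[0,0,0],0],[[0,0,0],0],[[0,0,0],0]], "grip": 1, "grip_force": 50}}

```text
clock: 11.0
position: [0.4608, -0.2747, 0.0056]
ee_rot: [0.708, 0.013, 0.706, -0.014]
contact_force: [-1.1, -0.3, 6.2]
width: 0.0288
```

Request:
{"fn": "step_arm", "kwargs": {"targets": [[[-40,0,0],0],[[-90,0,0],0],[[-140,0,0],0],[[-180,0,0],0],[[-190,0,0],0],[[-190,0,0],0]]}}

```text
clock: 11.6
position: [0.4607, -0.2742, 0.196]
ee_rot: [0.708, 0.013, 0.706, -0.014]
contact_force: [0.1, 0.2, -1.1]
width: 0.029
```

```bash
python3 - <<'E'
from h import *
print(manip.get_state()['position'],manip.get_state()['contact_force'])
from fit import W
st=np.load('step.npy');print(st)
# start pose on step: tang clear of the jaw: body_mid at step (73, -(75+50))
yaw=st[2]
for d in (.135,.075): 
    c=W(st,[[.073,-d,.15]])[0]; print(c); goto([c[0],c[1],.200],yaw)
E
```

```text
[ 0.46065664 -0.27420321  0.19604521] [ 0.13732251  0.24646851 -1.1060564 ]
[0.60711121 0.06250553 1.42427609]
[0.75132245 0.11501381 0.15      ]
from [ 0.4607 -0.2742  0.196 ] shift [ -3.9 399.9 275.8] turn 6.2
[0.69196534 0.1237736  0.15      ]
from [ 0.4607 -0.2742  0.196 ] shift [ -4.1 406.4 216.2] turn 6.2
```

Request:
{"fn": "step_arm", "kwargs": {"targets": [[[-10,0,45],0],[[-20,0,90],2],[[-30,20,135],4],[[-30,50,180],6],[[-30,90,220],6],[[-30,130,260],6],[[-30,175,276],6],[[-30,220,276],6],[[-30,265,276],6],[[-30,310,276],6],[[-30,350,276],6],[[-30,385,276],6],[[-30,400,276],6],[[-30,400,276],6],[[-30,400,276],6]]}}

```text
clock: 13.1
position: [0.7505, 0.1141, 0.2226]
ee_rot: [0.704, 0.05, 0.706, -0.051]
contact_force: [0.1, 0.2, -0.2]
width: 0.0287
```

```bash
python3 - <<'E'
from fit import *
st=np.load('step.npy')
a=snap('scene','s4.png');b=snap('top','t4.png')
s=manip.get_state(); print(s['position'],s['qpos'].round(2))
p=s['position']; M=rot(s); bx=np.array([M[0,2],M[1,2],0]);by=M[:,1]
# predicted blank pts: body end top corners & tang end
u=p[2]-.0056
P=[np.array([p[0],p[1],0])+bx*(x-.022)+by*y+np.array([0,0,u+z]) for x,y,z in ((.075,.015,.026),(.075,-.015,.026),(-.075,.015,.014),(-.075,-.015,.014))]
for q,n,x,y in ((a,'a',220,190),(b,'b',110,80)):
    I=q['image'][:,:,::-1].copy(); I=cv2.resize(I[y:y+150,x:x+150],(600,600),interpolation=cv2.INTER_CUBIC)
    for w in proj(q,P): cv2.circle(I,(int((w[0]-x+.5)*4),int((w[1]-y+.5)*4)),3,(0,0,255),-1)
    cv2.imwrite(f'pics/{n}6.png',I)
c=W(st,[[.073,-.135,.15]])[0];goto([c[0],c[1],.155],st[2])
E
```

```text
[0.75086986 0.11309417 0.22354995] [ 0.06  0.57  1.05 -0.    1.53 -1.37]
from [0.7509 0.1131 0.2235] shift [68.5  2.1  0.2] turn 0.1
```

View pics/a6.png

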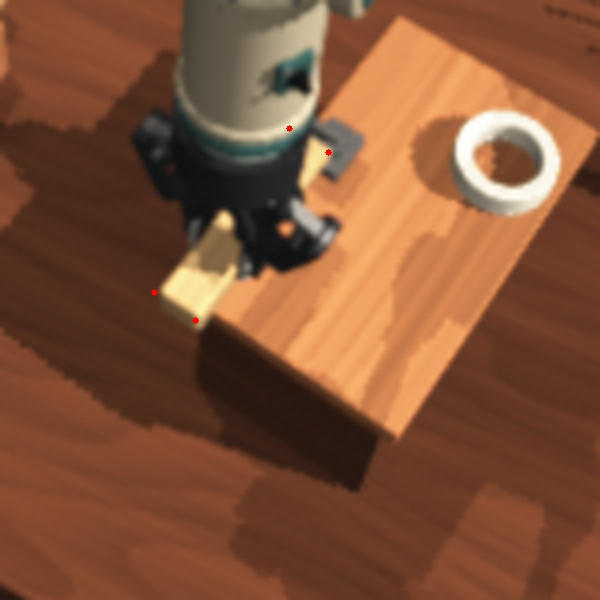

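View pics/b6.png

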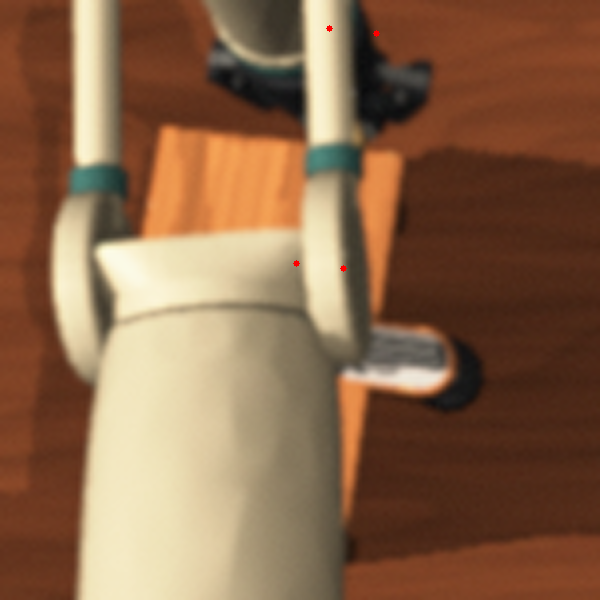

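Request:
{"fn": "step_arm", "kwargs": {"targets": [[[30,1,0],0],[[55,1,0],0],[[66,1,0],0],[[69,1,0],0],[[71,1,0],0],[[72,1,0],0],[[72,1,0],0]]}}

```text
clock: 13.9
position: [0.7518, 0.1163, 0.1536]
ee_rot: [0.706, 0.051, 0.705, -0.05]
contact_force: [-0.3, 0.5, -0.9]
width: 0.029
```

```bash
python3 - <<'E'
from fit import *
a=snap('scene','s5.png')
s=manip.get_state(); print(s['position'],s['contact_force'])
I=a['image'][:,:,::-1][190:300,250:380]; cv2.imwrite('pics/a7.png',cv2.resize(I,(780,660),interpolation=cv2.INTER_CUBIC)[:600])
E
```

```text
[0.75164835 0.11642663 0.15357205] [-0.53965677  0.39679929 -0.91840846]
```

View pics/a7.png

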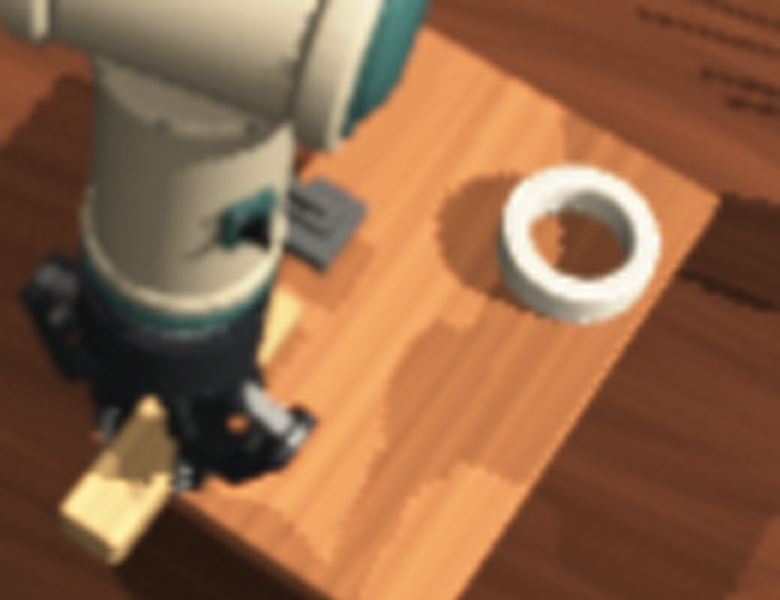

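Request:
{"fn": "step_arm", "kwargs": {"targets": [[[1,0,0],0],[[2,0,0],0],[[2.5,0,0],0],[[2.5,0,0],0]]}}

```text
clock: 14.35
position: [0.7512, 0.1166, 0.1507]
ee_rot: [0.706, 0.05, 0.705, -0.05]
contact_force: [-1.1, 1.2, 3.8]
width: 0.0289
```

```bash
python3 - <<'E'
from fit import *
from h import *
s=manip.get_state(); p=s['position']; st=np.load('step.npy')
d=p[:2]-st[:2]; c,q=np.cos(st[2]),np.sin(st[2]); print(p,s['contact_force'],'step xy',c*d[0]+q*d[1],-q*d[0]+c*d[1])
M=rot(s);print(np.arctan2(M[1,1],M[0,1])-st[2])
E
```

```text
[0.75124423 0.1165695  0.15065227] [-1.09401686  1.15898228  3.81601622] step xy 0.07452760064176159 -0.13469549078236476
0.0040517920583598155
```

Request:
{"fn": "step_arm", "kwargs": {"targets": [[[-0.5,-1,-8],0],[[-0.5,-1,-18],0],[[-0.5,-1,-28],0],[[-0.5,-1,-36],0],[[-0.5,-1,-44],0],[[-0.5,-1,-50],0],[[-0.5,-1,-54],0],[[-0.5,-1,-54],0]]}}

```text
clock: 15.15
position: [0.6964, 0.1233, 0.1507]
ee_rot: [0.705, 0.05, 0.706, -0.05]
contact_force: [-2.4, 0.3, 5.0]
width: 0.029
```

Request:
{"fn": "step_arm", "kwargs": {"targets": [[[0,0,-2],0],[[0,0,-3],0],[[0,0,-3],0]]}}

```text
clock: 15.45
position: [0.6953, 0.1235, 0.1506]
ee_rot: [0.706, 0.05, 0.705, -0.05]
contact_force: [3.0, -0.5, 3.4]
width: 0.0292
```

```bash
python3 - <<'E'
from fit import *
a=snap('scene','s6.png');b=snap('top','t6.png')
s=manip.get_state(); print(s['position'],s['contact_force'])
I=a['image'][:,:,::-1][190:300,250:380]; cv2.imwrite('pics/a8.png',cv2.resize(I,(780,660),interpolation=cv2.INTER_CUBIC)[:600])
I=b['image'][:,:,::-1][90:230,120:250]; cv2.imwrite('pics/b8.png',cv2.resize(I,(557,600),interpolation=cv2.INTER_CUBIC)[:600])
E
```

```text
[0.69522977 0.12348396 0.15063089] [ 3.41119865 -0.02528987  3.98135551]
```

View pics/a8.png

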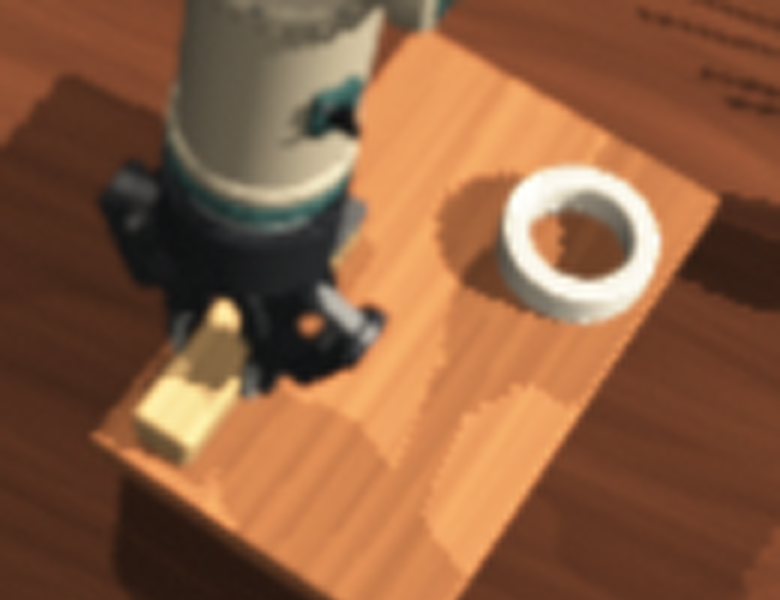

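View pics/b8.png

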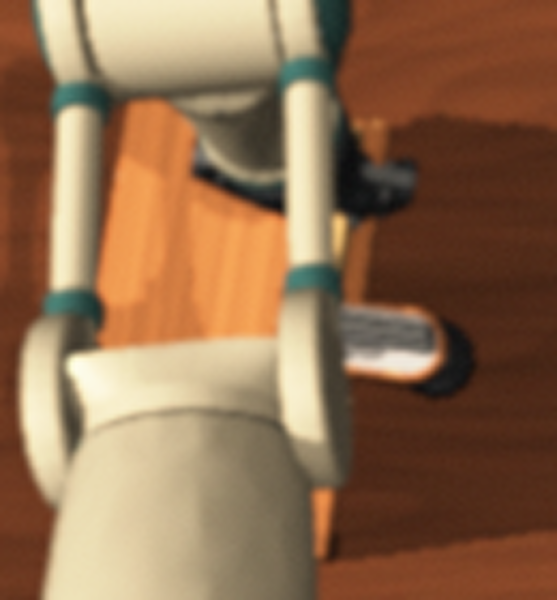

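Request:
{"fn": "step_arm", "kwargs": {"targets": [[[0,0,-1],0],[[0,0,-2],0],[[0,0,-2],0],[[0,0,-2],0]]}}

```text
clock: 15.95
position: [0.6928, 0.1238, 0.1506]
ee_rot: [0.706, 0.05, 0.705, -0.05]
contact_force: [2.6, -1.3, 5.6]
width: 0.0292
```

Request:
{"fn": "step_arm", "kwargs": {"targets": [[[0,0,-1],0],[[0,0,-2],0],[[0,0,-2],0],[[0,0,-2],0]]}}

```text
clock: 16.35
position: [0.6916, 0.1239, 0.1506]
ee_rot: [0.706, 0.05, 0.704, -0.05]
contact_force: [4.7, 0.2, 4.6]
width: 0.0291
```

Request:
{"fn": "step_arm", "kwargs": {"targets": [[[0,0,-1],0],[[0,0,-2],0],[[0,0,-2],0],[[0,0,-2],0]]}}

```text
clock: 16.75
position: [0.6916, 0.1239, 0.1506]
ee_rot: [0.708, 0.051, 0.703, -0.05]
contact_force: [10.0, -1.6, 2.7]
width: 0.0286
```

Request:
{"fn": "step_arm", "kwargs": {"targets": [[[-0.5,0,1],0],[[-0.5,0,1.5],0],[[-0.5,0,1.5],0]]}}

```text
clock: 17.05
position: [0.6915, 0.1239, 0.1507]
ee_rot: [0.706, 0.051, 0.704, -0.051]
contact_force: [6.4, 0.2, 1.8]
width: 0.0289
```

Request:
{"fn": "step_arm", "kwargs": {"targets": [[[0,0,0],0],[[0,0,0],0],[[0,0,0],0],[[-20,0,0],0],[[-60,0,0],0],[[-110,0,10],0],[[-120,-40,10],0],[[-120,-80,10],0],[[-120,-120,10],0],[[-120,-160,10],0],[[-120,-200,10],0],[[-120,-200,10],0]], "grip": 0.35}}

```text
clock: 18.25
position: [0.6698, -0.0803, 0.2701]
ee_rot: [0.704, 0.051, 0.706, -0.053]
contact_force: [-0.2, 0.1, -0.4]
width: 0.0553
```

```bash
python3 - <<'E'
from fit import *
a=snap('scene','s7.png');b=snap('top','t7.png')
s=manip.get_state(); print(s['position'],s['contact_force'])
I=a['image'][:,:,::-1][190:300,250:380]; cv2.imwrite('pics/a9.png',cv2.resize(I,(780,660),interpolation=cv2.INTER_CUBIC)[:600])
I=b['image'][:,:,::-1][100:225,125:245]; cv2.imwrite('pics/b9.png',cv2.resize(I,(576,600),interpolation=cv2.INTER_CUBIC)[:600])
E
```

```text
[ 0.67067926 -0.07571368  0.27019032] [0.18727631 0.27095561 0.31439438]
```

View pics/a9.png

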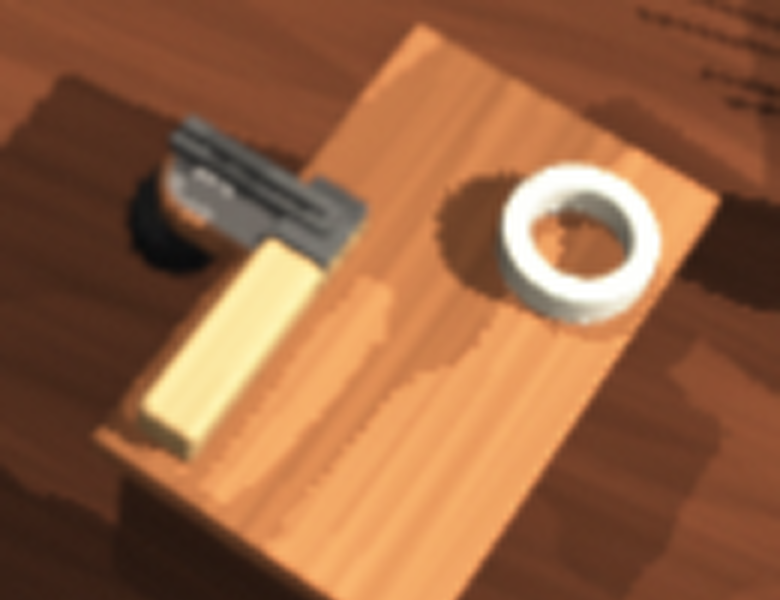

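View pics/b9.png

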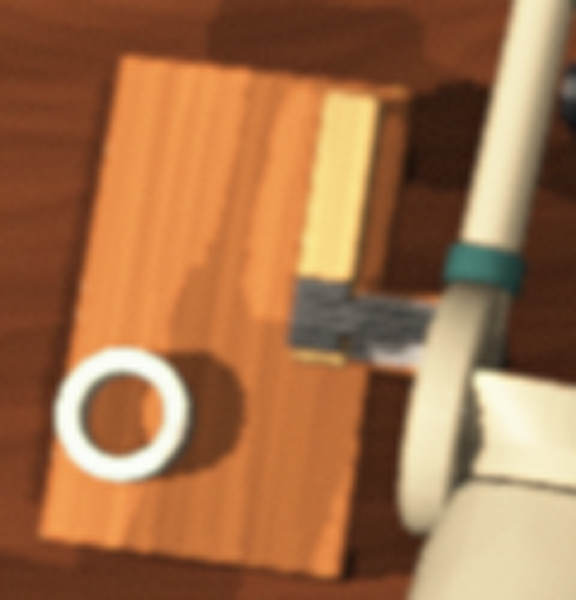

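```bash
cat > ov.py <<'E'
from fit import *
def box(x0,x1,y0,y1,z0,z1): return [[x,y,z] for x in(x0,x1) for y in (y0,y1) for z in (z0,z1)]
E_=[(0,1),(0,2),(0,4),(3,1),(3,2),(3,7),(5,1),(5,4),(5,7),(6,2),(6,4),(6,7)]
def overlay(p,st,boxes,fn,x,y,w,h,s):
    I=cv2.resize(p['image'][y:y+h,x:x+w,::-1],(w*s,h*s),interpolation=cv2.INTER_CUBIC)
    for b,c in boxes:
        q=(proj(p,W(st,b))-[x,y]+.5)*s
        for i,j in E_: cv2.line(I,tuple(int(round(v)) for v in q[i]),tuple(int(round(v)) for v in q[j]),c,1,cv2.LINE_AA)
    cv2.imwrite('pics/'+fn,I)
E
python3 - <<'E'
from ov import *
a=manip.get_image('scene');b=manip.get_image('top')
z=.145
jz=z+.0165
bx=[(box(.058,.088,-.02,.02,jz,jz+.024),(255,255,0)),(box(.058,.088,-.126,-.02,z,z+.026),(0,0,255)),(box(.058,.088,-.02,.024,z,z+.014),(255,0,255)),(box(.045,.215,-.14,.14,z-.018,z),(0,255,0))]
# per camera refit of the step
sb=np.array([.6078,.0599,1.4315]);sa=np.array([.6062,.0653,1.4149])
overlay(b,sb,bx,'ob.png',160,105,70,85,8)
overlay(a,sa,bx,'oa.png',260,195,75,85,8)
E
```

```text
(no output)
```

View pics/ob.png

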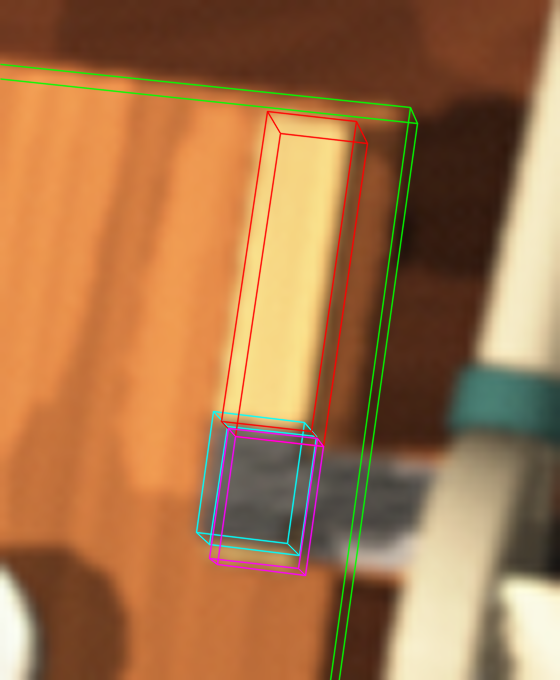

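View pics/oa.png

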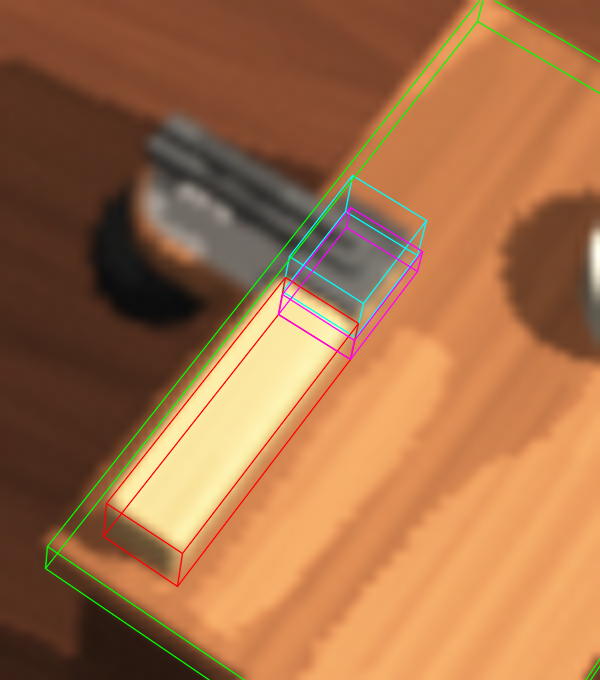

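```bash
python3 - <<'E'
from ov import *
a=manip.get_image('scene');b=manip.get_image('top')
I=b['image'][110:180,170:225,::-1]; J=a['image'][205:270,265:325,::-1]
cv2.imwrite('pics/rb.png',cv2.resize(I,None,fx=8,fy=8,interpolation=cv2.INTER_LANCZOS4))
cv2.imwrite('pics/ra.png',cv2.resize(J,None,fx=9,fy=9,interpolation=cv2.INTER_LANCZOS4))
E
```

```text
(no output)
```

View pics/rb.png

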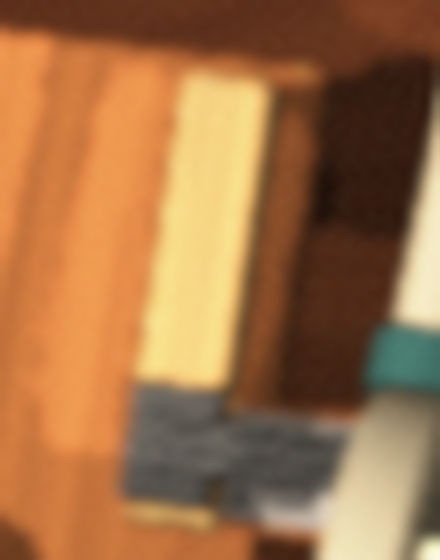

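View pics/ra.png

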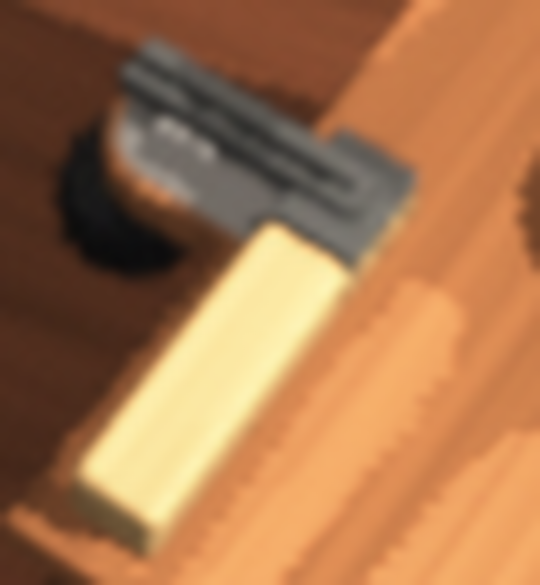

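```bash
python3 - <<'E'
from ov import *
a=manip.get_image('scene');b=manip.get_image('top')
sb=np.array([.6078,.0599,1.4315]);sa=np.array([.6062,.0653,1.4149])
def S(st,P):
    c,s=np.cos(st[2]),np.sin(st[2]);d=P[:2]-st[:2];return np.round(1000*np.array([c*d[0]+s*d[1],-s*d[0]+c*d[1]]),1)
f=lambda u,v:(170+u/8-.5,110+v/8-.5)
for n,u,v,z in [('jaw -y rear',133,385,.1857),('jaw -y front',228,392,.1857),('jaw +y rear',121,500,.1857),('jaw +y front',207,504,.1857),('body far rear',182,72,.171),('body far front',273,80,.171),('body jaw rear',137,382,.171),('body jaw front',230,385,.171),('tang end rear',123,518,.159),('tang end fr',212,526,.159)]:
    print('top',n,S(sb,atz(b,*f(u,v),z)))
g=lambda u,v:(265+u/9-.5,205+v/9-.5)
for n,u,v,z in [('jaw +y front',345,130,.1857),('jaw +y rear',415,178,.1857),('jaw -y rear',355,225,.1857),('body jaw front',275,222,.171),('body jaw rear',350,270,.171),('body far front',80,468,.171),('body far rear',152,520,.171),]:
    print('sc',n,S(sa,atz(a,*g(u,v),z)))
E
```

```text
top jaw -y rear [ 87.4 -15.5]
top jaw -y front [ 56.2 -16.8]
top jaw +y rear [85.8 22.4]
top jaw +y front [57.8 20.4]
top body far rear [  89.8 -125.5]
top body far front [  59.  -126.1]
top body jaw rear [ 89.4 -19.3]
top body jaw front [ 58.6 -21.9]
top tang end rear [90.  24.4]
top tang end fr [60.1 23.6]
sc jaw +y front [60.9 11.9]
sc jaw +y rear [87.1 10.4]
sc jaw -y rear [ 81.3 -14.3]
sc body jaw front [ 58.  -20.1]
sc body jaw rear [ 85.4 -20.4]
sc body far front [  57.8 -123.1]
sc body far rear [  84.  -124.1]
```

```bash
cat > kn.py <<'E'
from fit import *
st=np.load('step.npy')
def wr(phi,gap,z,off=50,ax=(0,0)):
    """world pos & tool-y angle for wrench rotation phi(deg), gap mm between finger side and knob"""
    f=np.radians(phi); v=np.array([-25-11-gap,-off])*1e-3
    c,s=np.cos(f),np.sin(f); q=[c*v[0]-s*v[1]+ax[0]*1e-3,s*v[0]+c*v[1]+ax[1]*1e-3,z]
    return W(st,[q])[0], st[2]-np.pi/2+f
E
python3 - <<'E'
from kn import *
for phi,gap,z in [(-40,20,.27),(-40,20,.08)]:
    P,a=wr(phi,gap,z); print(P,np.degrees(a)); goto(P,a)
E
```

```text
[ 0.59843735 -0.012065    0.27      ] -48.394990998117734
from [ 0.6716 -0.0739  0.2707] shift [  0.8  50.9 -81.1] turn -49.7
[ 0.59843735 -0.012065    0.08      ] -48.394990998117734
from [ 0.6716 -0.0739  0.2707] shift [190.8  50.9 -81. ] turn -49.7
```

Request:
{"fn": "step_arm", "kwargs": {"targets": [[[0,6,-8],8],[[0,12,-16],16],[[0,18,-24],24],[[0,24,-32],32],[[0,30,-40],40],[[0,36,-48],48],[[0,42,-56],56],[[0,48,-64],64],[[0,51,-72],72],[[0,51,-81],80],[[0,51,-81],88],[[0,51,-81],96],[[0,51,-81],104],[[0,51,-81],112],[[0,51,-81],120],[[0,51,-81],127],[[0,51,-81],130.3],[[0,51,-81],130.3],[[0,51,-81],130.3]], "grip": 0}}

```text
clock: 20.55
position: [0.5986, -0.0127, 0.2708]
ee_rot: [0.251, 0.661, 0.251, -0.661]
contact_force: [0.2, 0.3, -0.5]
width: 0.0853
```

```bash
python3 - <<'E'
from kn import *
P,a=wr(-40,20,.08); goto(P,a)
P,a=wr(-40,0,.08); goto(P,a)
s=manip.get_state();print(s['qpos'].round(2),s['contact_force'])
b=snap('top','t8.png');cv2.imwrite('pics/b10.png',cv2.resize(b['image'][110:240,140:300,::-1],None,fx=4,fy=4,interpolation=cv2.INTER_CUBIC))
a=snap('scene','s8.png');cv2.imwrite('pics/a10.png',cv2.resize(a['image'][130:270,200:370,::-1],None,fx=4,fy=4,interpolation=cv2.INTER_CUBIC))
E
```

```text
from [ 0.5986 -0.0127  0.2708] shift [190.8  -0.5  -0.3] turn 0.0
from [ 0.5986 -0.0127  0.2708] shift [190.8  -0.5 -20.3] turn 0.0
[-0.14  0.29  1.38  0.    1.47  0.71] [ 0.1570599   0.26981614 -0.54446128]
```

View pics/a10.png

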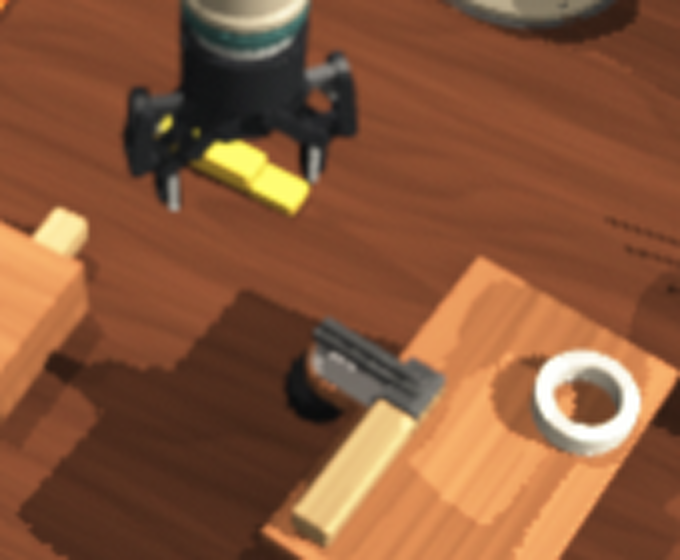

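View pics/b10.png

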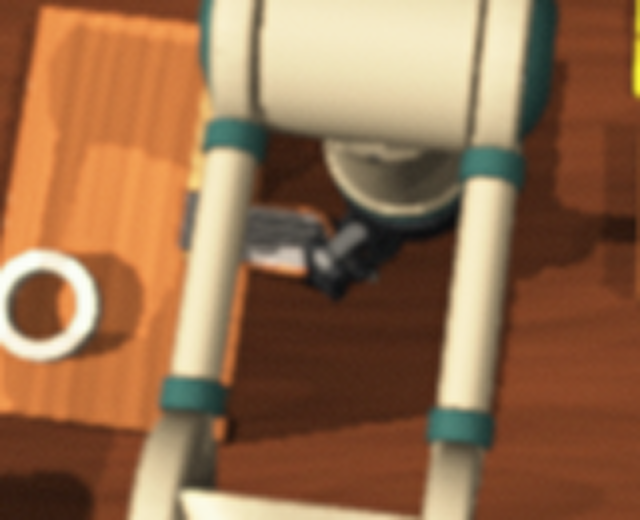

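Request:
{"fn": "step_arm", "kwargs": {"targets": [[[45,0,0],0],[[90,0,0],0],[[135,0,0],0],[[170,0,0],0],[[185,0,0],0],[[191,0,0],0],[[191,0,0],0]]}}

```text
clock: 21.35
position: [0.5985, -0.0132, 0.0793]
ee_rot: [-0.251, -0.661, -0.251, 0.661]
contact_force: [-0.0, 1.2, -0.3]
width: 0.0852
```

Request:
{"fn": "step_arm", "kwargs": {"targets": [[[0,0,-8],0],[[0,0,-14],0],[[0,0,-17],0],[[0,0,-19],0],[[0,0,-19],0]]}}

```text
clock: 21.85
position: [0.6132, -0.0003, 0.0802]
ee_rot: [0.251, 0.661, 0.251, -0.661]
contact_force: [0.1, 0.2, -0.3]
width: 0.0857
```

Request:
{"fn": "step_arm", "kwargs": {"targets": [[[0,0,-2],0],[[0,0,-4],0],[[0,0,-4],0]]}}

```text
clock: 22.15
position: [0.6147, 0.0012, 0.0798]
ee_rot: [-0.251, -0.66, -0.251, 0.662]
contact_force: [-3.7, -2.5, 1.8]
width: 0.0853
```

```bash
python3 - <<'E'
from kn import *
P,a=wr(-40,0,.08); goto(P,a)
s=manip.get_state();print(s['contact_force'],rot().T@s['contact_force'])
a=snap('scene','s9.png');cv2.imwrite('pics/a11.png',cv2.resize(a['image'][150:250,220:340,::-1],None,fx=6,fy=6,interpolation=cv2.INTER_CUBIC))
E
```

```text
from [0.6147 0.0012 0.0798] shift [-0.2 -0.9  0.9] turn -0.0
[-3.70817834 -2.47435932  1.82050176] [-1.8071812  -0.61129564  4.42127595]
```

View pics/a11.png

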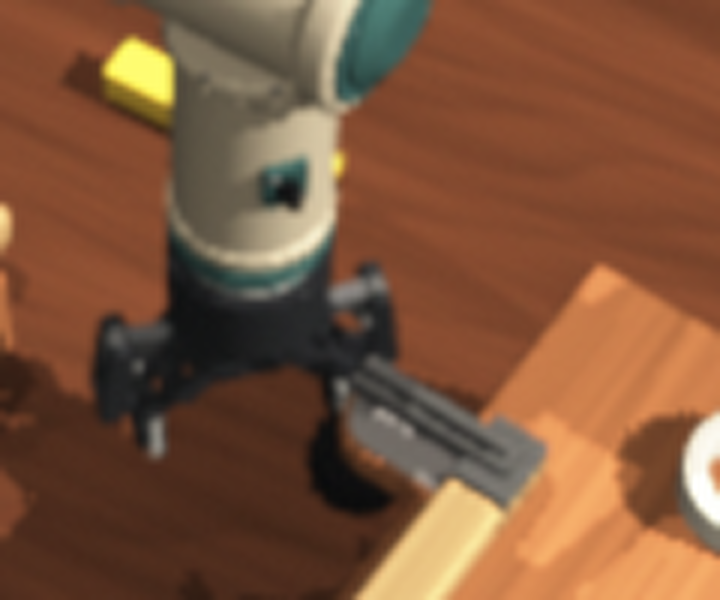

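```bash
cat >> kn.py <<'E'
def arc(D,g0,g1,n,off=50,hold=2,ease=1):
    v0=np.array([-36-g0,-off]); rows=[]
    def row(g,d):
        f=np.radians(d);v=np.array([-36-g,-off]);c,s=np.cos(f),np.sin(f)
        r=np.array([c*v[0]-s*v[1],s*v[0]+c*v[1]])-v0
        return [[0,round(-r[1],1),round(-r[0],1)],round(-d,1)]
    for i in range(ease): rows.append(row(g0+(g1-g0)*(i+1)/ease,0))
    for i in range(n): rows.append(row(g1,D*(i+1)/n))
    rows+= [rows[-1]]*hold
    print(rows)
E
python3 -c "
from kn import *
arc(20,-1,-4,5,hold=1)"
```

```text
[[[0, np.float64(-0.0), np.float64(-3.0)], 0], [[0, np.float64(2.1), np.float64(-6.6)], -4.0], [[0, np.float64(4.0), np.float64(-10.3)], -8.0], [[0, np.float64(5.6), np.float64(-14.1)], -12.0], [[0, np.float64(6.9), np.float64(-18.0)], -16.0], [[0, np.float64(7.9), np.float64(-22.0)], -20.0], [[0, np.float64(7.9), np.float64(-22.0)], -20.0]]
```

Request:
{"fn": "step_arm", "kwargs": {"targets": [[[0,0,-3],0],[[0,2.1,-6.6],-4],[[0,4.0,-10.3],-8],[[0,5.6,-14.1],-12],[[0,6.9,-18.0],-16],[[0,7.9,-22.0],-20],[[0,7.9,-22.0],-20]]}}

```text
clock: 22.9
position: [0.6351, 0.0076, 0.0797]
ee_rot: [-0.364, -0.604, -0.362, 0.61]
contact_force: [-6.8, -10.3, 4.9]
width: 0.0854
```

```bash
python3 - <<'E'
from kn import *
P,a=wr(-20,0,.08); goto(P,a)
s=manip.get_state();F=rot().T@s['contact_force'];print('tool F',F.round(1))
a=snap('scene','s10.png');cv2.imwrite('pics/a12.png',cv2.resize(a['image'][150:250,220:340,::-1],None,fx=6,fy=6,interpolation=cv2.INTER_CUBIC))
E
```

```text
from [0.6351 0.0076 0.0797] shift [-0.3 -0.7  1. ] turn 0.1
tool F [-4.8 -1.1 12.3]
```

View pics/a12.png

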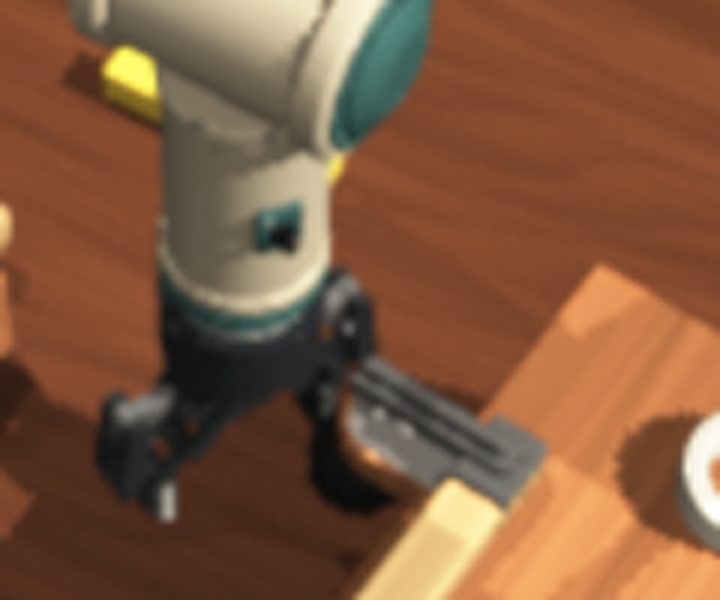

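```bash
python3 -c "
from kn import *
arc(50,-4,-7,12,hold=0)" | sed 's/np.float64(\([-0-9.]*\))/\1/g'
```

```text
[[[0, -0.0, -3.0], 0], [[0, 2.0, -6.7], -4.2], [[0, 3.7, -10.6], -8.3], [[0, 5.1, -14.5], -12.5], [[0, 6.2, -18.6], -16.7], [[0, 7.0, -22.7], -20.8], [[0, 7.6, -26.8], -25.0], [[0, 7.8, -31.0], -29.2], [[0, 7.7, -35.2], -33.3], [[0, 7.3, -39.4], -37.5], [[0, 6.6, -43.6], -41.7], [[0, 5.6, -47.7], -45.8], [[0, 4.4, -51.7], -50.0]]
```

Request:
{"fn": "step_arm", "kwargs": {"targets": [[[0,0,-3.0],0],[[0,2.0,-6.7],-4.2],[[0,3.7,-10.6],-8.3],[[0,5.1,-14.5],-12.5],[[0,6.2,-18.6],-16.7],[[0,7.0,-22.7],-20.8],[[0,7.6,-26.8],-25.0],[[0,7.8,-31.0],-29.2],[[0,7.7,-35.2],-33.3]]}}

```text
clock: 23.85
position: [0.6623, 0.0321, 0.0801]
ee_rot: [0.525, 0.475, 0.519, -0.479]
contact_force: [-0.5, -14.2, 0.2]
width: 0.0853
```

```bash
python3 - <<'E'
from kn import *
P,a=wr(13.3,0,.08); goto(P,a)
s=manip.get_state();F=rot().T@s['contact_force'];print('tool F',F.round(1))
a=snap('scene','s11.png');cv2.imwrite('pics/a13.png',cv2.resize(a['image'][150:250,220:340,::-1],None,fx=6,fy=6,interpolation=cv2.INTER_CUBIC))
E
```

```text
from [0.6623 0.0321 0.0801] shift [ 0.1 -2.4  1. ] turn 0.3
tool F [-0.  -1.8 14.1]
```

View pics/a13.png

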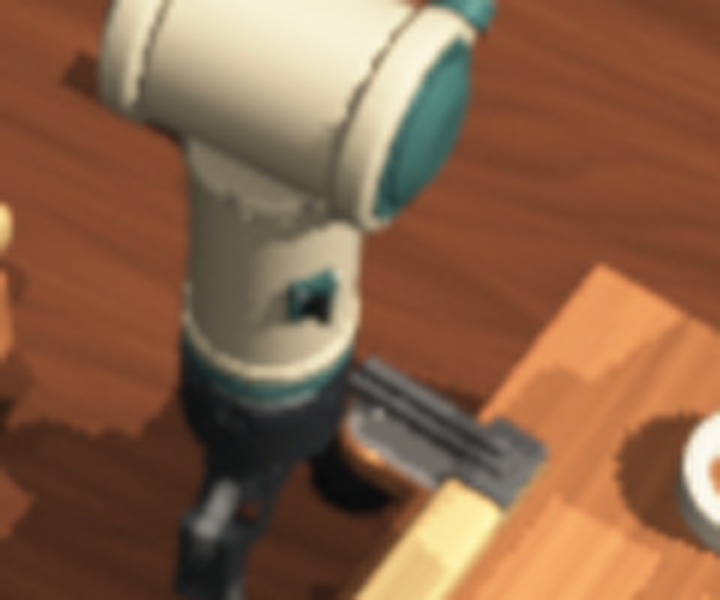

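```bash
cat > jw.py <<'E'
from h import *
def shift(f0,f1,box=(288,214,314,236)):
    x0,y0,x1,y1=box
    A=cv2.imread('pics/'+f0,0).astype(np.float32);B=cv2.imread('pics/'+f1,0).astype(np.float32)
    T=A[y0:y1,x0:x1]; Wm=np.float32([[1,0,0],[0,1,0]])
    # ECC translation
    try:
        cc,w=cv2.findTransformECC(cv2.GaussianBlur(T,(0,0),.7),cv2.GaussianBlur(B[y0:y1,x0:x1],(0,0),.7),Wm,cv2.MOTION_TRANSLATION,(3,100,1e-5)); return w[:,2],cc
    except Exception as e: return e
E
python3 - <<'E'
from jw import *
for f in ['s7.png','s9.png','s10.png','s11.png']: print(f,shift('s8.png',f))
# predicted px shift for 1.5mm drop
a=manip.get_image('scene');print(proj(a,[[.62,.14,.186],[.62,.14,.183]]))
cv2.imwrite('pics/cmp.png',np.hstack([cv2.resize(cv2.imread('pics/'+f)[205:245,280:320],None,fx=9,fy=9,interpolation=cv2.INTER_CUBIC) for f in ('s8.png','s11.png')]))
E
```

```text
s7.png (array([-0.18257712, -1.2061914 ], dtype=float32), 0.9235379912147668)
s9.png (array([ 0.05552161, -0.01364795], dtype=float32), 0.9407884902078342)
s10.png (array([-0.09895942, -0.8335143 ], dtype=float32), 0.9422259460761903)
s11.png (array([-0.15501529, -0.702333  ], dtype=float32), 0.9534724317774316)
[[304.72520495 225.25800515]
 [304.60194772 225.80791219]]
```

View pics/cmp.png

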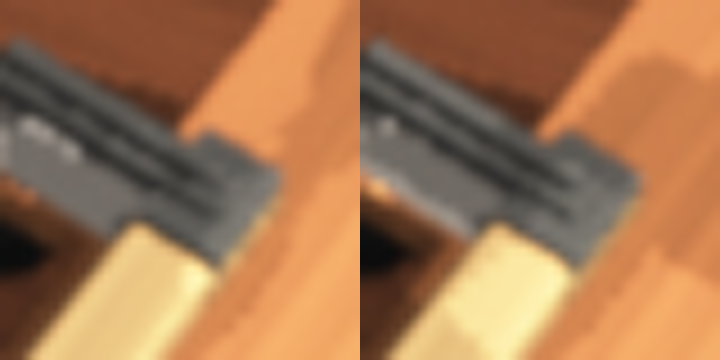

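```bash
python3 -c "
from kn import *
arc(-60,-7,12,8,hold=1,ease=2)
arc(60,12,-8,14,hold=1,ease=3)" | sed 's/np.float64(\([-0-9.]*\))/\1/g'
```

```text
[[[0, -0.0, 9.5], 0], [[0, -0.0, 19.0], 0], [[0, -6.7, 25.1], 7.5], [[0, -14.1, 30.3], 15.0], [[0, -22.2, 34.5], 22.5], [[0, -30.7, 37.6], 30.0], [[0, -39.6, 39.5], 37.5], [[0, -48.6, 40.3], 45.0], [[0, -57.6, 39.9], 52.5], [[0, -66.6, 38.3], 60.0], [[0, -66.6, 38.3], 60.0]]
[[[0, -0.0, -6.7], 0], [[0, -0.0, -13.3], 0], [[0, -0.0, -20.0], 0], [[0, 2.0, -23.8], -4.3], [[0, 3.6, -27.8], -8.6], [[0, 5.0, -31.8], -12.9], [[0, 6.0, -36.0], -17.1], [[0, 6.8, -40.2], -21.4], [[0, 7.2, -44.5], -25.7], [[0, 7.3, -48.8], -30.0], [[0, 7.1, -53.0], -34.3], [[0, 6.5, -57.3], -38.6], [[0, 5.7, -61.5], -42.9], [[0, 4.5, -65.6], -47.1], [[0, 3.1, -69.6], -51.4], [[0, 1.3, -73.5], -55.7], [[0, -0.8, -77.3], -60.0], [[0, -0.8, -77.3], -60.0]]
```

Request:
{"fn": "step_arm", "kwargs": {"targets": [[[0,0,9.5],0],[[0,0,19.0],0],[[0,-6.7,25.1],7.5],[[0,-14.1,30.3],15.0],[[0,-22.2,34.5],22.5],[[0,-30.7,37.6],30.0],[[0,-39.6,39.5],37.5],[[0,-48.6,40.3],45.0],[[0,-57.6,39.9],52.5],[[0,-66.6,38.3],60.0],[[0,-66.6,38.3],60.0],[[0,-66.6,38.3],60.0]]}}

```text
clock: 25.15
position: [0.5984, -0.0056, 0.0799]
ee_rot: [0.212, 0.675, 0.212, -0.674]
contact_force: [0.5, 0.3, -0.5]
width: 0.0857
```

Request:
{"fn": "step_arm", "kwargs": {"targets": [[[0,0,-6.7],0],[[0,0,-13.3],0],[[0,0,-20.0],0],[[0,2.0,-23.8],-4.3],[[0,3.6,-27.8],-8.6],[[0,5.0,-31.8],-12.9],[[0,6.0,-36.0],-17.1],[[0,6.8,-40.2],-21.4],[[0,7.2,-44.5],-25.7],[[0,7.3,-48.8],-30.0]]}}

```text
clock: 26.15
position: [0.638, 0.0097, 0.0797]
ee_rot: [-0.384, -0.59, -0.38, 0.6]
contact_force: [-9.1, -17.1, 7.4]
width: 0.0854
```

```bash
python3 - <<'E'
from kn import *
s=manip.get_state();F=rot().T@s['contact_force'];print('tool F',F.round(1),s['position'])
M=rot(s); ph=np.degrees(np.arctan2(M[1,1],M[0,1])-(st[2]-np.pi/2)); print('phi',ph); P,a=wr(ph,0,.08); goto(P,a)
a=snap('scene','s12.png');b=snap('top','t12.png')
cv2.imwrite('pics/a14.png',cv2.resize(a['image'][150:250,220:340,::-1],None,fx=6,fy=6,interpolation=cv2.INTER_CUBIC))
E
```

```text
tool F [-7.1 -1.1 19.4] [0.63801411 0.00970979 0.07973484]
phi -16.208492334628527
from [0.638  0.0097 0.0797] shift [-0.3 -0.1  0.9] turn -0.0
```

View pics/a14.png

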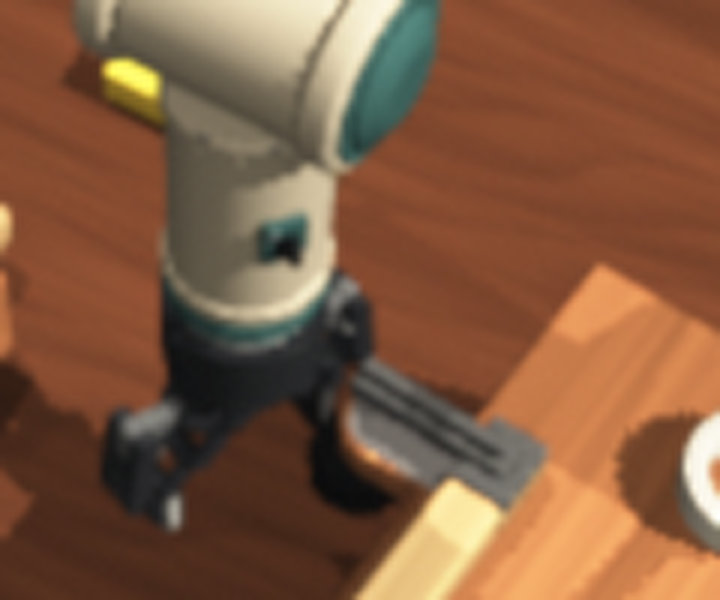

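```bash
python3 -c "
from kn import *
arc(32,-8,-9,8,hold=1,ease=1)" | sed 's/np.float64(\([-0-9.]*\))/\1/g'
```

```text
[[[0, -0.0, -1.0], 0], [[0, 1.8, -4.6], -4.0], [[0, 3.3, -8.2], -8.0], [[0, 4.5, -12.0], -12.0], [[0, 5.5, -15.8], -16.0], [[0, 6.2, -19.7], -20.0], [[0, 6.7, -23.7], -24.0], [[0, 6.8, -27.6], -28.0], [[0, 6.7, -31.6], -32.0], [[0, 6.7, -31.6], -32.0]]
```

Request:
{"fn": "step_arm", "kwargs": {"targets": [[[0,0,-1.0],0],[[0,1.8,-4.6],-4.0],[[0,3.3,-8.2],-8.0],[[0,4.5,-12.0],-12.0],[[0,5.5,-15.8],-16.0]]}}

```text
clock: 26.75
position: [0.6535, 0.0201, 0.08]
ee_rot: [-0.464, -0.532, -0.458, 0.54]
contact_force: [-2.3, -19.5, 4.1]
width: 0.0855
```

Request:
{"fn": "step_arm", "kwargs": {"targets": [[[0,1.1,-3.9],-4.0],[[0,1.8,-7.9],-8.0],[[0,2.2,-12.0],-12.0],[[0,2.2,-16.0],-16.0],[[0,2.2,-16.0],-16.0]]}}

```text
clock: 27.25
position: [0.6607, 0.0336, 0.0802]
ee_rot: [0.536, 0.462, 0.526, -0.471]
contact_force: [-0.2, -23.8, 0.9]
width: 0.0854
```

```bash
python3 - <<'E'
from kn import *
s=manip.get_state();F=rot().T@s['contact_force'];print('tool F',F.round(1),s['position'])
M=rot(s); ph=np.degrees(np.arctan2(M[1,1],M[0,1])-(st[2]-np.pi/2)); print('phi',ph); P,a=wr(ph,0,.08); goto(P,a)
a=snap('scene','s13.png')
E
```

```text
tool F [-0.4 -3.2 23.6] [0.6606679  0.0336089  0.08020774]
phi 15.76058286707658
from [0.6607 0.0336 0.0802] shift [0.2 0.6 0.5] turn -0.0
```

```bash
python3 -c "
from kn import *
arc(-62,-9,12,8,hold=1,ease=2)
arc(28,12,-13,7,hold=0,ease=3)" | sed 's/np.float64(\([-0-9.]*\))/\1/g'
```

```text
[[[0, -0.0, 10.5], 0], [[0, -0.0, 21.0], 0], [[0, -6.9, 27.3], 7.8], [[0, -14.6, 32.6], 15.5], [[0, -23.0, 36.8], 23.2], [[0, -31.9, 39.9], 31.0], [[0, -41.1, 41.7], 38.8], [[0, -50.4, 42.3], 46.5], [[0, -59.7, 41.6], 54.2], [[0, -68.9, 39.7], 62.0], [[0, -68.9, 39.7], 62.0]]
[[[0, -0.0, -8.3], 0], [[0, -0.0, -16.7], 0], [[0, -0.0, -25.0], 0], [[0, 1.5, -28.5], -4.0], [[0, 2.7, -32.2], -8.0], [[0, 3.7, -35.9], -12.0], [[0, 4.4, -39.7], -16.0], [[0, 4.9, -43.5], -20.0], [[0, 5.0, -47.3], -24.0], [[0, 4.9, -51.2], -28.0]]
```

Request:
{"fn": "step_arm", "kwargs": {"targets": [[[0,0,10.5],0],[[0,0,21.0],0],[[0,-6.9,27.3],7.8],[[0,-14.6,32.6],15.5],[[0,-23.0,36.8],23.2],[[0,-31.9,39.9],31.0],[[0,-41.1,41.7],38.8],[[0,-50.4,42.3],46.5],[[0,-59.7,41.6],54.2],[[0,-68.9,39.7],62.0],[[0,-68.9,39.7],62.0],[[0,-68.9,39.7],62.0]]}}

```text
clock: 28.5
position: [0.5957, -0.0038, 0.0799]
ee_rot: [0.213, 0.675, 0.213, -0.674]
contact_force: [0.2, 0.5, -0.2]
width: 0.0854
```

Request:
{"fn": "step_arm", "kwargs": {"targets": [[[0,0,-8.3],0],[[0,0,-16.7],0],[[0,0,-25.0],0],[[0,0,-25.0],0]]}}

```text
clock: 28.9
position: [0.605, 0.0046, 0.0796]
ee_rot: [-0.216, -0.664, -0.214, 0.683]
contact_force: [-23.3, -17.7, 16.9]
width: 0.0856
```

```bash
python3 - <<'E'
from kn import *
s=manip.get_state();F=rot().T@s['contact_force'];print('tool F',F.round(1),s['position'])
E
```

```text
tool F [-16.1   0.8  29.7] [0.60501892 0.00464445 0.07955793]
```

Request:
{"fn": "step_arm", "kwargs": {"targets": [[[0,1.5,-3.5],-4.0],[[0,2.7,-7.2],-8.0],[[0,3.7,-10.9],-12.0],[[0,4.4,-14.7],-16.0]]}}

```text
clock: 29.3
position: [0.6177, 0.0094, 0.079]
ee_rot: [-0.306, -0.626, -0.308, 0.647]
contact_force: [-24.4, -17.2, 15.1]
width: 0.0854
```

```bash
python3 - <<'E'
from kn import *
s=manip.get_state();F=rot().T@s['contact_force'];print('tool F',F.round(1),s['position'])
M=rot(s); ph=np.degrees(np.arctan2(M[1,1],M[0,1])-(st[2]-np.pi/2)); print('phi',ph); P,a=wr(ph,0,.08); goto(P,a)
a=snap('scene','s14.png');b=snap('top','t14.png')
cv2.imwrite('pics/a15.png',np.hstack([cv2.resize(cv2.imread('pics/'+f)[200:245,275:320],None,fx=8,fy=8,interpolation=cv2.INTER_CUBIC) for f in ('s8.png','s14.png')]))
E
```

```text
tool F [-14.2  -8.6  29. ] [0.61770479 0.00944085 0.07902182]
phi -30.113222165216868
from [0.6177 0.0094 0.079 ] shift [-1.1  8.7  1.1] turn -0.0
```

View pics/a15.png

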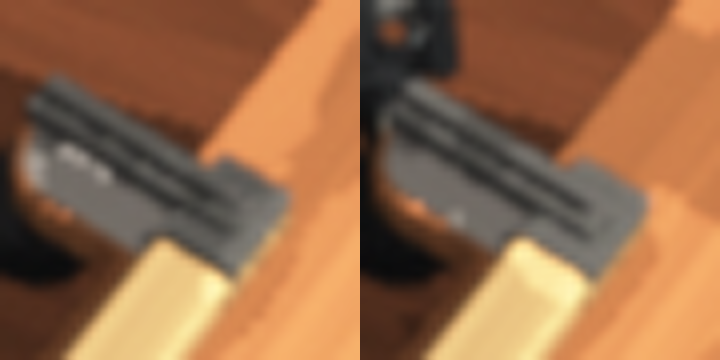

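```bash
python3 -c "
from kn import *
arc(40,-13,-13,10,hold=0,ease=1)" | sed 's/np.float64(\([-0-9.]*\))/\1/g'
```

```text
[[[0, -0.0, -0.0], 0], [[0, 1.5, -3.5], -4.0], [[0, 2.7, -7.2], -8.0], [[0, 3.7, -10.9], -12.0], [[0, 4.4, -14.7], -16.0], [[0, 4.9, -18.5], -20.0], [[0, 5.0, -22.3], -24.0], [[0, 4.9, -26.2], -28.0], [[0, 4.6, -30.0], -32.0], [[0, 4.0, -33.8], -36.0], [[0, 3.1, -37.5], -40.0]]
```

Request:
{"fn": "step_arm", "kwargs": {"targets": [[[-2,1.5,-3.5],-4.0],[[-4,2.7,-7.2],-8.0],[[-4,3.7,-10.9],-12.0]]}}

```text
clock: 29.7
position: [0.6257, 0.015, 0.0793]
ee_rot: [-0.37, -0.589, -0.374, 0.613]
contact_force: [-23.3, -18.6, 0.3]
width: 0.0855
```

```bash
python3 - <<'E'
from kn import *
s=manip.get_state();F=rot().T@s['contact_force'];print('tool F',F.round(1),s['position'],s['moment'].round(2))
M=rot(s); ph=np.degrees(np.arctan2(M[1,1],M[0,1])-(st[2]-np.pi/2)); print('phi',ph); P,a=wr(ph,0,.08); goto(P,a)
E
```

```text
tool F [  0.7 -12.6  27. ] [0.62568314 0.01500258 0.07925932] [-2.67  3.46  1.34]
phi -18.12418702950742
from [0.6257 0.015  0.0793] shift [-1.  12.2  1.8] turn -0.0
```

Request:
{"fn": "step_arm", "kwargs": {"targets": [[[0,2,-1],0],[[0,4,-2],0],[[0,5,-3],0],[[0,5,-3],0]]}}

```text
clock: 30.1
position: [0.6293, 0.0122, 0.0792]
ee_rot: [-0.37, -0.587, -0.374, 0.616]
contact_force: [-27.4, -26.1, 3.4]
width: 0.0855
```

```bash
cat > q.py <<'E'
from kn import *
s=manip.get_state();F=rot().T@s['contact_force'];print('tool F',F.round(1),s['position'],s['moment'].round(2))
M=rot(s); ph=np.degrees(np.arctan2(M[1,1],M[0,1])-(st[2]-np.pi/2)); print('phi',ph); P,a=wr(ph,0,.08); goto(P,a)
E
python3 q.py
```

```text
tool F [ -1.9 -13.   35.7] [0.62925045 0.01224063 0.0792058 ] [-3.6   4.15  1.73]
phi -18.157454270438077
from [0.6293 0.0122 0.0792] shift [-1.   7.7  1. ] turn -0.0
```

Request:
{"fn": "step_arm", "kwargs": {"targets": [[[0,2,-1],0],[[0,4,-2],0],[[0,6,-2],0],[[0,6,-2],0]]}}

```text
clock: 30.5
position: [0.6354, 0.0091, 0.0794]
ee_rot: [-0.372, -0.586, -0.373, 0.616]
contact_force: [-27.5, -29.3, 2.6]
width: 0.0857
```

```bash
python3 q.py
```

```text
tool F [ -1.  -11.7  38.5] [0.63542314 0.00910273 0.07942361] [-4.27  4.22  2.01]
phi -18.09703947569658
from [0.6354 0.0091 0.0794] shift [-0.6  0.8  0.9] turn -0.0
```

Request:
{"fn": "step_arm", "kwargs": {"targets": [[[0,0,10],0],[[0,0,30],0]]}}

```text
clock: 30.7
position: [0.6378, -0.0062, 0.0827]
ee_rot: [-0.369, -0.603, -0.37, 0.604]
contact_force: [0.9, -0.1, 0.8]
width: 0.0853
```

```bash
python3 - <<'E'
from kn import *
manip.get_image('top')
goto([.5986,-.0127,.2706],np.radians(-48.39),half=False)
E
```

```text
from [ 0.6372 -0.0092  0.0834] shift [-187.2  -32.8   21.2] turn 21.2
```

Request:
{"fn": "step_arm", "kwargs": {"targets": [[[-40,-8,5],5],[[-85,-15,10],10],[[-130,-25,15],15],[[-170,-33,21],21],[[-187,-33,21],21.2],[[-187,-33,21],21.2],[[-187,-33,21],21.2]]}}

```text
clock: 31.45
position: [0.5998, -0.0095, 0.2706]
ee_rot: [0.252, 0.661, 0.252, -0.66]
contact_force: [-0.5, 0.9, -0.8]
width: 0.0851
```

```bash
python3 - <<'E'
from kn import *
from jw import shift
s=manip.get_state();print(s['position'],s['contact_force'])
a=snap('scene','s15.png');b=snap('top','t15.png')
print(shift('s8.png','s15.png'),shift('s8.png','s15.png',(268,205,310,240)))
A=cv2.imread('pics/s8.png');B=cv2.imread('pics/s15.png')
d=cv2.absdiff(A,B)
up=lambda I:cv2.resize(I[195:250,265:320],None,fx=7,fy=7,interpolation=cv2.INTER_CUBIC)
cv2.imwrite('pics/a16.png',np.vstack([np.hstack([up(A),up(B)])]))
cv2.imwrite('pics/a17.png',up(cv2.convertScaleAbs(d,alpha=4)))
E
```

```text
[ 0.59982815 -0.00947087  0.27062098] [-0.5078413   0.88086907 -0.76063113]
(array([0.01782626, 0.19234271], dtype=float32), 0.9685531969288453) (array([-0.17168249,  0.25226012], dtype=float32), 0.9828781519086455)
```

View pics/a16.png

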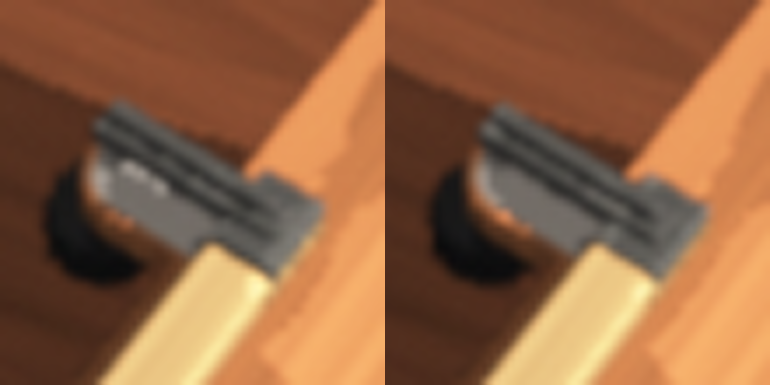

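View pics/a17.png

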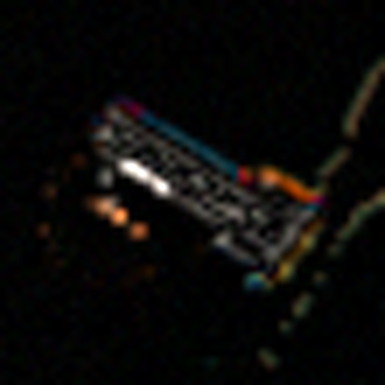

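```bash
cat > fl.py <<'E'
from h import *
def flow(f0,f1,wins):
    A=cv2.imread('pics/'+f0).astype(float);B=cv2.imread('pics/'+f1).astype(float)
    a=proj(manip_pic,[[.62,.14,.1855],[.62,.14,.1825]]); d=(a[1]-a[0])/3 # px per mm drop
    for (x0,y0,x1,y1) in wins:
        m=(A+B)/2; gx=cv2.Sobel(m,cv2.CV_64F,1,0,ksize=3)/8; gy=cv2.Sobel(m,cv2.CV_64F,0,1,ksize=3)/8
        g=-(gx*d[0]+gy*d[1])[y0:y1,x0:x1]; t=(B-A)[y0:y1,x0:x1]
        k=(g*t).sum()/(g*g).sum(); print((x0,y0,x1,y1),'drop mm',round(k,2),'resid',round(1-((t-k*g)**2).sum()/(t*t).sum(),2))
manip_pic=manip.get_image('scene')
E
python3 - <<'E'
from fl import *
w=[(301,217,312,225),(281,208,299,221),(300,217,312,235),(278,208,312,238)]
flow('s8.png','s15.png',w); print(); flow('s7.png','s8.png',w)
E
```

```text
(301, 217, 312, 225) drop mm 3.46 resid 0.78
(281, 208, 299, 221) drop mm 5.58 resid 0.51
(300, 217, 312, 235) drop mm 2.51 resid 0.37
(278, 208, 312, 238) drop mm 2.17 resid 0.21

(301, 217, 312, 225) drop mm 3.2 resid 0.13
(281, 208, 299, 221) drop mm -0.21 resid 0.01
(300, 217, 312, 235) drop mm 1.93 resid 0.09
(278, 208, 312, 238) drop mm 1.11 resid 0.03
```

```bash
python3 - <<'E' | sed 's/np.float64(\([-0-9.]*\))/\1/g'
from kn import *
P,a=wr(-30,12,.08); goto(P,a,half=False)
arc(30,12,-20,10,hold=1,ease=4)
E
```

```text
from [ 0.5988 -0.0096  0.2687] shift [188.6   9.8 -15.9] turn -10.0
[[[0, -0.0, -8.0], 0], [[0, -0.0, -16.0], 0], [[0, -0.0, -24.0], 0], [[0, -0.0, -32.0], 0], [[0, 0.8, -34.6], -3.0], [[0, 1.4, -37.3], -6.0], [[0, 1.9, -40.0], -9.0], [[0, 2.2, -42.7], -12.0], [[0, 2.4, -45.5], -15.0], [[0, 2.5, -48.2], -18.0], [[0, 2.4, -51.0], -21.0], [[0, 2.2, -53.7], -24.0], [[0, 1.8, -56.4], -27.0], [[0, 1.3, -59.1], -30.0], [[0, 1.3, -59.1], -30.0]]
```

Request:
{"fn": "step_arm", "kwargs": {"targets": [[[45,5,-5],-3],[[90,10,-10],-6],[[135,10,-16],-10],[[170,10,-16],-10],[[184,10,-16],-10],[[187,10,-16],-10],[[187,10,-16],-10]]}}

```text
clock: 32.3
position: [0.6173, -0.0066, 0.0826]
ee_rot: [-0.307, -0.636, -0.308, 0.637]
contact_force: [-0.5, -0.2, 0.1]
width: 0.0854
```

Request:
{"fn": "step_arm", "kwargs": {"targets": [[[0,0,-8],0],[[-1,0,-16],0],[[-3,0,-24],0],[[-5,0,-31],0],[[-5,0,-31],0]]}}

```text
clock: 32.8
position: [0.6262, 0.0044, 0.086]
ee_rot: [-0.317, -0.622, -0.307, 0.647]
contact_force: [-17.9, -34.1, -4.0]
width: 0.0856
```

```bash
python3 q.py
```

```text
tool F [ 5.4  6.7 37.8] [0.62616938 0.00441432 0.08595323] [-5.41  2.67  1.83]
phi -29.240284746522388
from [0.6262 0.0044 0.086 ] shift [ 6.  -0.5  1.4] turn -0.0
```

Request:
{"fn": "step_arm", "kwargs": {"targets": [[[1,2.5,-3.5],-3],[[2,5,-7],-6],[[2,7.5,-10.5],-9],[[2,10,-14],-12],[[2,10,-14],-12]]}}

```text
clock: 33.3
position: [0.6451, 0.0084, 0.0856]
ee_rot: [-0.381, -0.588, -0.372, 0.609]
contact_force: [-16.0, -34.4, 0.4]
width: 0.0853
```

```bash
python3 q.py
```

```text
tool F [ 0.8  0.5 37.9] [0.64513921 0.00837865 0.08561445] [-5.22  2.36  1.84]
phi -17.308405376296616
from [0.6451 0.0084 0.0856] shift [ 5.8 -7.7  3.5] turn -0.0
```

Request:
{"fn": "step_arm", "kwargs": {"targets": [[[0,2,-1],-3],[[0,4,-3],-6],[[0,6,-6],-9],[[0,6,-6],-9]]}}

```text
clock: 33.7
position: [0.6542, 0.0146, 0.0853]
ee_rot: [-0.423, -0.559, -0.419, 0.577]
contact_force: [-14.9, -25.1, -3.1]
width: 0.0852
```

```bash
python3 q.py
```

```text
tool F [ 3.8 -6.9 28.2] [0.65418422 0.01462735 0.08530163] [-4.03  1.99  1.44]
phi -8.46040310714337
from [0.6542 0.0146 0.0853] shift [ 5.5 -8.9  3.7] turn -0.0
```

Request:
{"fn": "step_arm", "kwargs": {"targets": [[[0,0,12],0],[[0,0,26],0]]}}

```text
clock: 33.9
position: [0.6548, 0.0003, 0.0879]
ee_rot: [0.419, 0.571, 0.418, -0.569]
contact_force: [0.3, -0.2, -0.2]
width: 0.0854
```

```bash
python3 - <<'E'
from kn import *
manip.get_image('top')
P,a=wr(-30,8,.082,off=44); goto(P,a,half=False)
E
```

```text
from [ 0.6542 -0.002   0.088 ] shift [  5.9 -38.9   9.4] turn 21.0
```

```bash
python3 - <<'E' | sed 's/np.float64(\([-0-9.]*\))/\1/g'
from kn import *
P,a=wr(-40,10,.082,off=51); goto(P,a,half=False)
arc(20,10,-13,5,off=51,hold=0,ease=3)
E
```

```text
from [ 0.6542 -0.002   0.088 ] shift [  5.9 -44.2  18.3] turn 31.0
[[[0, -0.0, -7.7], 0], [[0, -0.0, -15.3], 0], [[0, -0.0, -23.0], 0], [[0, 1.5, -26.6], -4.0], [[0, 2.7, -30.3], -8.0], [[0, 3.7, -34.1], -12.0], [[0, 4.4, -37.9], -16.0], [[0, 4.8, -41.8], -20.0]]
```

Request:
{"fn": "step_arm", "kwargs": {"targets": [[[6,-12,12],8],[[6,-24,16],16],[[6,-36,18],24],[[6,-44,18],31],[[6,-44,18],31],[[6,-44,18],31]]}}

```text
clock: 34.55
position: [0.6077, -0.0033, 0.0817]
ee_rot: [0.252, 0.662, 0.252, -0.66]
contact_force: [1.3, 0.2, 0.8]
width: 0.085
```

Request:
{"fn": "step_arm", "kwargs": {"targets": [[[-1,0,-7.7],0],[[-2,0,-15.3],0],[[-3,0,-23.0],0],[[-3,0,-23.0],0]]}}

```text
clock: 34.95
position: [0.613, 0.0038, 0.0822]
ee_rot: [-0.257, -0.649, -0.253, 0.67]
contact_force: [-21.3, -22.5, 10.3]
width: 0.0852
```

```bash
python3 q.py
```

```text
tool F [-9.4  2.2 31.2] [0.61300799 0.00383642 0.08222352] [-3.04  3.45  1.45]
phi -39.34625213879838
from [0.613  0.0038 0.0822] shift [2.2 2.6 0.8] turn -0.0
```

Request:
{"fn": "step_arm", "kwargs": {"targets": [[[-2,2.0,-3.6],-4],[[-3,3.7,-7.3],-8],[[-3,3.7,-7.3],-8]]}}

```text
clock: 35.25
position: [0.6188, 0.0071, 0.0822]
ee_rot: [-0.3, -0.628, -0.3, 0.652]
contact_force: [-20.9, -19.1, -1.6]
width: 0.0854
```

```bash
python3 q.py
```

```text
tool F [ 2.5 -3.8 28. ] [0.61875843 0.00712184 0.08218885] [-2.83  3.02  1.4 ]
phi -31.394012153890635
from [0.6188 0.0071 0.0822] shift [2.1 5.6 0.8] turn -0.0
```

Request:
{"fn": "step_arm", "kwargs": {"targets": [[[0,2.0,-3.6],-4],[[0,3.7,-7.3],-8],[[0,3.7,-7.3],-8]]}}

```text
clock: 35.55
position: [0.6261, 0.0094, 0.082]
ee_rot: [-0.343, -0.606, -0.345, 0.63]
contact_force: [-20.8, -20.2, -2.5]
width: 0.085
```

```bash
python3 q.py
```

```text
tool F [ 3.4 -7.  28. ] [0.62613014 0.00941725 0.08204873] [-3.07  3.08  1.41]
phi -23.377818234620964
from [0.6261 0.0094 0.082 ] shift [2.  5.9 0.8] turn -0.0
```

Request:
{"fn": "step_arm", "kwargs": {"targets": [[[0,2.0,-3.6],-4],[[0,3.7,-7.3],-8],[[0,3.7,-7.3],-8]]}}

```text
clock: 35.85
position: [0.6333, 0.0126, 0.0819]
ee_rot: [-0.385, -0.58, -0.388, 0.604]
contact_force: [-20.7, -22.7, -3.7]
width: 0.0854
```

```bash
python3 q.py
```

```text
tool F [ 4.7 -9.7 29. ] [0.63332679 0.01258449 0.08190001] [-3.45  3.02  1.45]
phi -15.363239765005346
from [0.6333 0.0126 0.0819] shift [1.8 5.9 0.8] turn -0.0
```

Request:
{"fn": "step_arm", "kwargs": {"targets": [[[1,2.5,-3.8],-4],[[2,5,-7.6],-8],[[2,5,-7.6],-8]]}}

```text
clock: 36.15
position: [0.6423, 0.016, 0.0817]
ee_rot: [-0.426, -0.552, -0.427, 0.575]
contact_force: [-20.4, -24.5, 3.0]
width: 0.0858
```

```bash
python3 q.py
```

```text
tool F [ -2.  -13.   29.2] [0.64234314 0.01596939 0.08172562] [-3.76  3.23  1.55]
phi -7.3359800691316615
from [0.6423 0.016  0.0817] shift [1.7 3.5 0.7] turn -0.0
```

Request:
{"fn": "step_arm", "kwargs": {"targets": [[[0,2.5,-3.8],-4],[[0,5,-7.6],-8],[[0,5,-7.6],-8]]}}

```text
clock: 36.45
position: [0.6499, 0.0211, 0.0817]
ee_rot: [-0.464, -0.521, -0.466, 0.544]
contact_force: [-18.9, -27.1, 1.5]
width: 0.0854
```

```bash
python3 q.py
```

```text
tool F [ -0.5 -15.1  29.4] [0.64994387 0.0210779  0.08168076] [-3.9   2.95  1.62]
phi 0.6555452966069817
from [0.6499 0.0211 0.0817] shift [1.7 2.  0.7] turn -0.0
```

Request:
{"fn": "step_arm", "kwargs": {"targets": [[[0,2.5,-6],-3],[[0,5,-10],-6],[[0,7,-13],-8],[[0,7,-13],-8]]}}

```text
clock: 36.85
position: [0.6609, 0.0283, 0.0819]
ee_rot: [-0.503, -0.486, -0.5, 0.511]
contact_force: [-16.4, -36.0, 0.3]
width: 0.0857
```

```bash
python3 q.py
```

```text
tool F [  1.1 -16.6  35.9] [0.66089931 0.02834347 0.081873  ] [-5.41  2.45  1.96]
phi 8.717534410324818
from [0.6609 0.0283 0.0819] shift [ 2.  -3.6  1.5] turn -0.0
```

Request:
{"fn": "step_arm", "kwargs": {"targets": [[[0,0,15],0],[[0,0,40],0]]}}

```text
clock: 37.05
position: [0.6701, 0.0039, 0.0845]
ee_rot: [0.499, 0.502, 0.499, -0.501]
contact_force: [0.7, 0.4, -0.1]
width: 0.0852
```

```bash
python3 - <<'E'
from kn import *
manip.get_image('top')
goto([.5995,-.0115,.2706],np.radians(-48.39),half=False)
E
```

```text
from [ 0.6706 -0.001   0.0847] shift [-185.9  -70.8   11.6] turn 48.0
```

Request:
{"fn": "step_arm", "kwargs": {"targets": [[[-40,-12,5],8],[[-80,-24,10],16],[[-120,-36,12],24],[[-160,-48,12],32],[[-186,-60,12],40],[[-186,-71,12],48],[[-186,-71,12],48],[[-186,-71,12],48]]}}

```text
clock: 37.9
position: [0.5989, -0.0076, 0.2706]
ee_rot: [0.252, 0.661, 0.253, -0.66]
contact_force: [-0.0, -0.2, -0.3]
width: 0.0855
```

```bash
python3 - <<'E'
from fl import *
print(manip.get_state()['position'])
a=snap('scene','s16.png');b=snap('top','t16.png')
w=[(301,217,312,225),(281,208,299,221),(300,217,312,235),(278,208,312,238)]
flow('s8.png','s15.png',w); print(); flow('s8.png','s16.png',w);print();flow('s15.png','s16.png',w)
I=[cv2.imread('pics/'+f) for f in ('s8.png','s15.png','s16.png')]
up=lambda I:cv2.resize(I[195:250,265:320],None,fx=5,fy=5,interpolation=cv2.INTER_CUBIC)
cv2.imwrite('pics/a18.png',np.hstack([up(i) for i in I]))
cv2.imwrite('pics/a19.png',np.hstack([up(cv2.convertScaleAbs(cv2.absdiff(I[i],I[j]),alpha=4)) for i,j in((0,1),(0,2),(1,2))]))
E
```

```text
[ 0.59886579 -0.00769532  0.27012029]
(301, 217, 312, 225) drop mm 3.46 resid 0.78
(281, 208, 299, 221) drop mm 5.58 resid 0.51
(300, 217, 312, 235) drop mm 2.51 resid 0.37
(278, 208, 312, 238) drop mm 2.17 resid 0.21

(301, 217, 312, 225) drop mm 3.41 resid 0.68
(281, 208, 299, 221) drop mm 5.61 resid 0.51
(300, 217, 312, 235) drop mm 2.65 resid 0.35
(278, 208, 312, 238) drop mm 2.26 resid 0.21

(301, 217, 312, 225) drop mm -0.02 resid 0.0
(281, 208, 299, 221) drop mm 0.01 resid 0.0
(300, 217, 312, 235) drop mm 0.13 resid 0.01
(278, 208, 312, 238) drop mm 0.07 resid 0.01
```

View pics/a18.png

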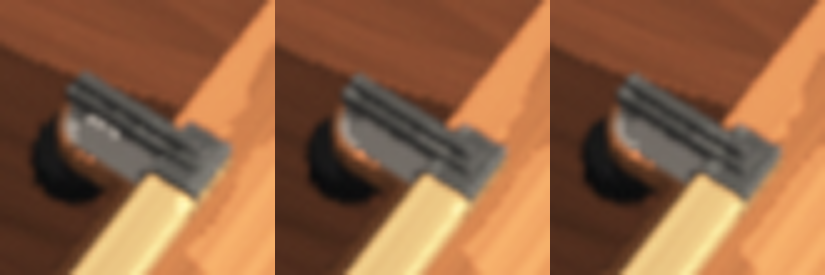

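View pics/a19.png

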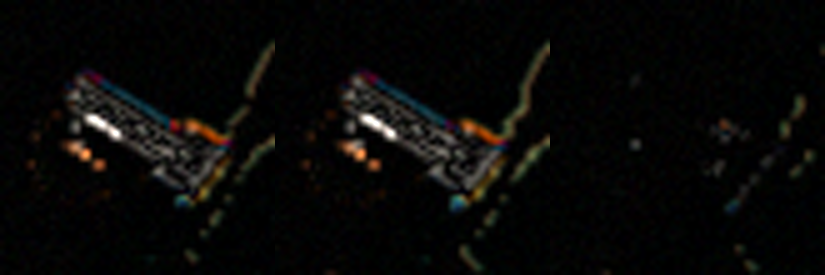

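```bash
python3 - <<'E'
from kn import *
P,a=wr(-20,8,.080,off=50); goto(P,a,half=False)
E
```

```text
from [ 0.5987 -0.0079  0.2697] shift [189.6  15.3 -28.9] turn -19.9
```

Request:
{"fn": "step_arm", "kwargs": {"targets": [[[45,5,0],-6],[[90,10,0],-12],[[135,15,-5],-18],[[170,15,-15],-20],[[186,15,-25],-20],[[189,15,-29],-20],[[189,15,-29],-20]]}}

```text
clock: 38.75
position: [0.6312, 0.0005, 0.0821]
ee_rot: [0.363, 0.607, 0.362, -0.607]
contact_force: [0.6, -0.4, 0.8]
width: 0.0855
```

Request:
{"fn": "step_arm", "kwargs": {"targets": [[[-1,0,-8],0],[[-3,0,-16],0],[[-5,0,-24],0],[[-6,0,-30],0],[[-6,0,-30],0]]}}

```text
clock: 39.25
position: [0.6342, 0.0093, 0.0855]
ee_rot: [-0.372, -0.592, -0.361, 0.618]
contact_force: [-16.5, -42.0, -7.7]
width: 0.0854
```

```bash
python3 q.py
```

```text
tool F [ 9.5  4.8 44.5] [0.6341634  0.00927914 0.08545358] [-6.62  2.21  2.07]
phi -19.171994788369627
from [0.6342 0.0093 0.0855] shift [5.5 1.4 1.1] turn -0.0
```

Request:
{"fn": "step_arm", "kwargs": {"targets": [[[2,2,-4],0],[[4,5,-8],0],[[4,8,-10],0],[[4,8,-10],0]]}}

```text
clock: 39.65
position: [0.65, 0.0076, 0.0856]
ee_rot: [-0.378, -0.593, -0.356, 0.616]
contact_force: [-12.7, -54.9, 4.8]
width: 0.0851
```

```bash
python3 q.py
```

```text
tool F [-2.2 14.1 54.7] [0.65002593 0.00763934 0.08561652] [-8.32  2.13  2.65]
phi -19.076728250440606
from [0.65   0.0076 0.0856] shift [  5.8 -13.4   6.9] turn -0.0
```

Request:
{"fn": "step_arm", "kwargs": {"targets": [[[0,-5,20],0],[[0,-10,45],0]]}}

```text
clock: 39.85
position: [0.6266, -0.0056, 0.086]
ee_rot: [0.363, 0.608, 0.361, -0.607]
contact_force: [-0.6, 0.6, -0.3]
width: 0.0854
```

```bash
python3 - <<'E'
from kn import *
manip.get_image('top')
P,a=wr(-38,10,.079,off=47); goto(P,a,half=False)
E
```

```text
from [ 0.6231 -0.0076  0.0858] shift [  6.8 -16.9   4.2] turn 17.9
```

Request:
{"fn": "step_arm", "kwargs": {"targets": [[[4,-8,4],8],[[7,-17,4],16],[[7,-17,4],18],[[7,-17,4],18]]}}

```text
clock: 40.3
position: [0.6099, 0.0016, 0.0788]
ee_rot: [0.263, 0.658, 0.262, -0.655]
contact_force: [0.4, 0.6, 0.1]
width: 0.0852
```

Request:
{"fn": "step_arm", "kwargs": {"targets": [[[-1,0,-8],0],[[-2,0,-16],0],[[-4,0,-24],0],[[-5,0,-29],0],[[-5,0,-29],0]]}}

```text
clock: 40.8
position: [0.608, 0.0134, 0.0783]
ee_rot: [-0.265, -0.637, -0.268, 0.673]
contact_force: [-37.8, -21.3, 11.3]
width: 0.0854
```

```bash
python3 q.py
```

```text
tool F [ -9.2 -11.4  42.4] [0.60801731 0.01344981 0.07825406] [-2.65  5.87  1.96]
phi -37.30477614115318
from [0.608  0.0134 0.0783] shift [-2.  14.2  2.5] turn -0.0
```

Request:
{"fn": "step_arm", "kwargs": {"targets": [[[0,4,-3],-4],[[-1,8,-7],-8],[[-2,12,-11],-12],[[-2,12,-11],-12]]}}

```text
clock: 41.2
position: [0.6242, 0.0089, 0.0786]
ee_rot: [-0.333, -0.604, -0.336, 0.642]
contact_force: [-35.2, -31.5, 3.2]
width: 0.0853
```

```bash
python3 q.py
```

```text
tool F [ -0.7 -12.   45.8] [0.62420203 0.00885594 0.07856609] [-4.61  5.15  2.29]
phi -25.134079980599218
from [0.6242 0.0089 0.0786] shift [-1.6  6.1  0.8] turn -0.0
```

Request:
{"fn": "step_arm", "kwargs": {"targets": [[[0,3,-4],-4],[[0,6,-8],-8],[[0,6,-8],-8]]}}

```text
clock: 41.5
position: [0.6379, 0.0091, 0.0789]
ee_rot: [-0.378, -0.581, -0.377, 0.615]
contact_force: [-27.4, -35.9, -1.6]
width: 0.0851
```

```bash
python3 q.py
```

```text
tool F [ 3.7 -9.2 44.1] [0.6378671  0.00908958 0.07894286] [-5.39  4.11  2.38]
phi -17.134496940208077
from [0.6379 0.0091 0.0789] shift [-1.  -0.8  1.1] turn -0.0
```

Request:
{"fn": "step_arm", "kwargs": {"targets": [[[0,3,-4],-4],[[0,6,-8],-8],[[0,6,-8],-8]]}}

```text
clock: 41.8
position: [0.6511, 0.0134, 0.0791]
ee_rot: [-0.419, -0.556, -0.416, 0.585]
contact_force: [-21.8, -34.9, -5.2]
width: 0.0851
```

```bash
python3 q.py
```

```text
tool F [  6.8 -10.1  39.6] [0.65108592 0.01343984 0.07913053] [-5.34  2.9   2.12]
phi -9.227475585835933
from [0.6511 0.0134 0.0791] shift [-0.6 -6.8  2.6] turn -0.0
```

```bash
cat > tq.py <<'E'
from kn import *
def tq(p,F,Mz):
    d=np.array(p)-st[:2]; return -(Mz+d[0]*F[1]-d[1]*F[0])
if __name__=='__main__':
  for n,p,F,Mz in [('3a',(.6257,.0150),(-23.3,-18.6),1.34),('3b',(.6293,.0122),(-27.4,-26.1),1.73),('3c',(.6354,.0091),(-27.5,-29.3),2.01),
  ('4a',(.6262,.0044),(-17.9,-34.1),1.83),('4b',(.6451,.0084),(-16,-34.4),1.84),('4c',(.6542,.0146),(-14.9,-25.1),1.44),
  ('5a',(.6130,.0038),(-21.3,-22.5),1.45),('5b',(.6188,.0071),(-20.9,-19.1),1.40),('5c',(.6261,.0094),(-20.8,-20.2),1.41),('5d',(.6333,.0126),(-20.7,-22.7),1.45),('5e',(.6423,.0160),(-20.4,-24.5),1.55),('5f',(.6499,.0211),(-18.9,-27.1),1.62),('5g',(.6609,.0283),(-16.4,-36),1.96),
  ('6a',(.6342,.0093),(-16.5,-42),2.07),('6b',(.6500,.0076),(-12.7,-54.9),2.65),
  ('7a',(.6080,.0134),(-37.8,-21.3),1.96),('7b',(.6242,.0089),(-35.2,-31.5),2.29),('7c',(.6379,.0091),(-27.4,-35.9),2.38),('7d',(.6511,.0134),(-21.8,-34.9),2.12)]:
    print(n,round(tq(p,F,Mz),3),'|F|',round(np.hypot(*F),1))
E
python3 tq.py
```

```text
3a 0.113 |F| 29.8
3b 0.227 |F| 37.8
3c 0.288 |F| 40.2
4a -0.139 |F| 38.5
4b 0.333 |F| 37.9
4c 0.456 |F| 29.2
5a -0.067 |F| 31.0
5b -0.019 |F| 28.3
5c 0.078 |F| 29.0
5d 0.178 |F| 30.7
5e 0.261 |F| 31.9
5f 0.322 |F| 33.0
5g 0.537 |F| 39.6
6a -0.054 |F| 45.1
6b 0.402 |F| 56.3
7a -0.085 |F| 43.4
7b 0.135 |F| 47.2
7c 0.189 |F| 45.2
7d 0.486 |F| 41.1
```

Request:
{"fn": "step_arm", "kwargs": {"targets": [[[0,1,-5],-4],[[0,2,-11],-8],[[0,3,-16],-12],[[0,3,-16],-12]]}}

```text
clock: 42.2
position: [0.6661, 0.0257, 0.081]
ee_rot: [-0.479, -0.513, -0.471, 0.535]
contact_force: [-5.7, -34.6, 3.0]
width: 0.0855
```

```bash
cat >> q.py <<'E'
from tq import tq
print('torque',tq(s['position'][:2],s['contact_force'][:2],s['moment'][2]))
E
python3 q.py
```

```text
tool F [-1.9 -2.3 35.1] [0.66607341 0.02571844 0.08100358] [-5.02  0.95  1.78]
phi 2.7256359203105247
from [0.6661 0.0257 0.081 ] shift [  1.3 -12.3   5.2] turn -0.0
torque 0.46939202909013705
```

Request:
{"fn": "step_arm", "kwargs": {"targets": [[[0,-5,20],0],[[0,-12,40],0]]}}

```text
clock: 42.4
position: [0.6573, 0.003, 0.0844]
ee_rot: [0.472, 0.528, 0.471, -0.526]
contact_force: [-0.3, 0.5, -1.0]
width: 0.0854
```

```bash
python3 - <<'E'
from kn import *
manip.get_image('top')
P,a=wr(-12,5,.079,off=46); goto(P,a,half=False)
E
```

```text
from [6.552e-01 1.000e-04 8.440e-02] shift [  5.4 -20.   -5.8] turn 14.0
```

Request:
{"fn": "step_arm", "kwargs": {"targets": [[[3,-8,4],7],[[5,-20,2],14],[[5,-20,-6],14],[[5,-20,-6],14],[[5,-20,-6],14]]}}

```text
clock: 42.95
position: [0.6382, 0.0126, 0.0793]
ee_rot: [0.405, 0.581, 0.404, -0.579]
contact_force: [0.7, -1.0, -0.3]
width: 0.0855
```

Request:
{"fn": "step_arm", "kwargs": {"targets": [[[0,0,-4],0],[[-1,0,-7],0],[[-1,0,-7],0]]}}

```text
clock: 43.25
position: [0.6378, 0.0137, 0.0793]
ee_rot: [-0.407, -0.576, -0.404, 0.583]
contact_force: [-3.9, -12.2, 0.5]
width: 0.0856
```

```bash
python3 q.py
```

```text
tool F [-0.4  0.5 12.8] [0.63776871 0.01370684 0.07928917] [-1.87  0.66  0.59]
phi -11.65809223727963
from [0.6378 0.0137 0.0793] shift [-0.7  4.5  0.7] turn -0.0
torque -0.02343701414640098
```

Request:
{"fn": "step_arm", "kwargs": {"targets": [[[0,2,-4],0],[[0,4,-8],0],[[-1,6,-12],0],[[-1,6,-12],0]]}}

```text
clock: 43.65
position: [0.6395, 0.0134, 0.079]
ee_rot: [-0.41, -0.566, -0.404, 0.59]
contact_force: [-17.9, -34.7, 5.1]
width: 0.0854
```

```bash
python3 q.py
```

```text
tool F [-3.8 -5.2 38.8] [0.63952907 0.01341929 0.07897428] [-5.07  2.81  1.94]
phi -11.25340600563072
from [0.6395 0.0134 0.079 ] shift [-1.   3.   0.7] turn -0.0
torque 0.06475031121471553
```

Request:
{"fn": "step_arm", "kwargs": {"targets": [[[0,3,-1],0],[[0,6,-2],0],[[0,8,-4],0],[[0,8,-4],0]]}}

```text
clock: 44.05
position: [0.6518, 0.0121, 0.0795]
ee_rot: [-0.413, -0.568, -0.402, 0.588]
contact_force: [-12.4, -38.5, 0.9]
width: 0.0853
```

```bash
python3 q.py
```

```text
tool F [ 0.4  1.3 40.4] [0.65179671 0.01210933 0.07948467] [-5.61  1.88  2.  ]
phi -11.275853953447392
from [0.6518 0.0121 0.0795] shift [-0.4 -9.   3.6] turn -0.0
torque 0.3477299542999893
```

Request:
{"fn": "step_arm", "kwargs": {"targets": [[[0,-5,15],0],[[0,-18,30],0],[[0,-24,30],0],[[0,-24,24],0],[[0,-24,24],0]]}}

```text
clock: 44.55
position: [0.6287, 0.0159, 0.0812]
ee_rot: [0.404, 0.581, 0.404, -0.579]
contact_force: [-0.1, -0.0, 0.3]
width: 0.0854
```

```bash
python3 - <<'E'
from kn import *
manip.get_image('top')
P,a=wr(-12,0,.079,off=44); goto(P,a,half=False)
E
```

```text
from [0.6285 0.0157 0.0811] shift [ 2.1  7.6 -0.4] turn 0.1
```

Request:
{"fn": "step_arm", "kwargs": {"targets": [[[1,8,2],0],[[1,8,-4],0],[[1,10,-10],0],[[1,12,-17],0],[[1,14,-24],0],[[1,15,-28],0],[[1,15,-28],0]]}}

```text
clock: 45.3
position: [0.6372, 0.0146, 0.0791]
ee_rot: [-0.413, -0.56, -0.404, 0.594]
contact_force: [-25.2, -50.6, 16.9]
width: 0.0858
```

```bash
python3 q.py
```

```text
tool F [-14.1  -7.3  56.8] [0.6372129  0.01455737 0.07914786] [-7.28  4.62  2.78]
phi -11.021353769141976
from [0.6372 0.0146 0.0791] shift [-0.9  5.7  0.8] turn -0.0
torque -0.051588715434000454
```

Request:
{"fn": "step_arm", "kwargs": {"targets": [[[-2,2,-2],0],[[-4,4,-4],0],[[-4,6,-6],0]]}}

```text
clock: 45.6
position: [0.6421, 0.0131, 0.0797]
ee_rot: [-0.415, -0.556, -0.403, 0.597]
contact_force: [-27.6, -62.8, 2.1]
width: 0.0851
```

```bash
python3 q.py
```

```text
tool F [ 1.9 -5.4 68.4] [0.64207588 0.01314088 0.07968778] [-9.41  4.06  3.48]
phi -10.923023764885558
from [0.6421 0.0131 0.0797] shift [-0.3  0.7  1. ] turn -0.0
torque 0.08157601975388706
```

Request:
{"fn": "step_arm", "kwargs": {"targets": [[[0,2,-1],0],[[0,4,-2],0]]}}

```text
clock: 45.8
position: [0.6545, 0.013, 0.0806]
ee_rot: [-0.418, -0.561, -0.399, 0.593]
contact_force: [-11.2, -58.8, -5.4]
width: 0.0854
```

```bash
python3 q.py
```

```text
tool F [ 8.4  9.  58.8] [0.65450063 0.01300654 0.08063232] [-8.96  1.51  3.05]
phi -11.031290223687794
from [0.6545 0.013  0.0806] shift [  0.9 -11.2   5. ] turn -0.0
torque 0.2904080264009342
```

Request:
{"fn": "step_arm", "kwargs": {"targets": [[[0,-8,20],0],[[0,-8,45],0],[[-40,-8,60],0],[[-90,-8,60],0],[[-140,-8,60],0],[[-190,-8,60],0],[[-220,-8,60],0]]}}

```text
clock: 46.5
position: [0.6363, -0.0139, 0.3088]
ee_rot: [0.405, 0.582, 0.402, -0.579]
contact_force: [0.4, -0.3, -0.5]
width: 0.0851
```

```bash
python3 - <<'E'
from fl import *
from kn import *
snap('scene','s17.png')
goto([.115,.80,.33],st[2]-np.pi/2,half=False)
I=cv2.imread('pics/s17.png');cv2.imwrite('pics/a20.png',cv2.resize(I[180:300,240:380],None,fx=5,fy=5,interpolation=cv2.INTER_CUBIC))
E
```

```text
from [ 0.6376 -0.014   0.3101] shift [ -27.1 -772.9 -581.4] turn -12.0
```

View pics/a20.png

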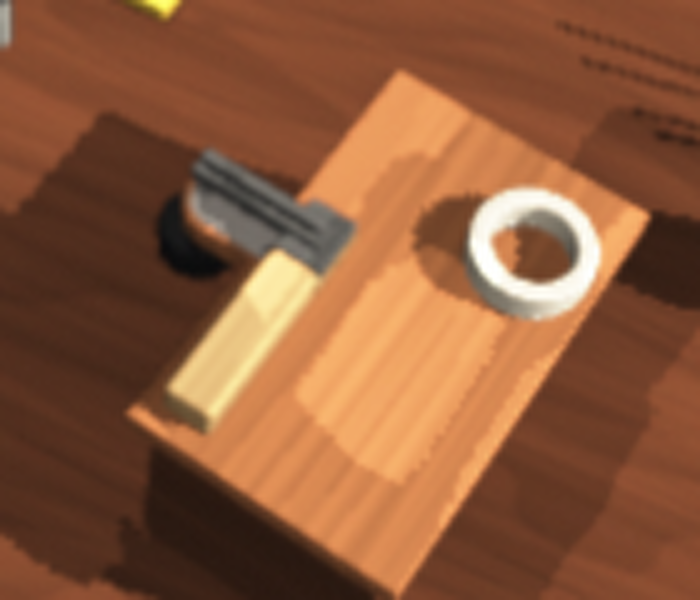

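```bash
python3 - <<'E'
from kn import *
P,a=wr(-25,20,.079,off=46); goto(P,a,half=False)
E
```

```text
from [ 0.6376 -0.014   0.3101] shift [230.8 -25.7   4.5] turn 13.0
```

Request:
{"fn": "step_arm", "kwargs": {"targets": [[[40,-10,5],7],[[80,-26,5],13],[[125,-26,5],13],[[170,-26,5],13],[[205,-26,5],13],[[225,-26,5],13],[[231,-26,5],13],[[231,-26,5],13]]}}

```text
clock: 47.4
position: [0.6079, -0.0094, 0.0714]
ee_rot: [-0.335, -0.622, -0.336, 0.623]
contact_force: [0.4, -1.4, 0.2]
width: 0.0854
```

Request:
{"fn": "step_arm", "kwargs": {"targets": [[[0,0,-10],0],[[0,0,-18],0],[[-1,1,-25],0],[[-2,3,-32],0],[[-3,5,-38],0],[[-3,6,-42],0],[[-3,6,-42],0]]}}

```text
clock: 48.1
position: [0.6224, 0.0111, 0.0744]
ee_rot: [-0.341, -0.607, -0.338, 0.634]
contact_force: [-25.2, -29.7, 9.5]
width: 0.0854
```

```bash
python3 q.py
```

```text
tool F [-8.1 -5.3 38.9] [0.62241655 0.01106108 0.07437613] [-4.14  4.07  1.86]
phi -24.281842358157558
from [0.6224 0.0111 0.0744] shift [-5.7  9.3  1.2] turn -0.0
torque -0.11405241014535861
```

Request:
{"fn": "step_arm", "kwargs": {"targets": [[[-2,3,-6],-4],[[-4,6,-12],-8],[[-6,8,-17],-12],[[-6,8,-17],-12]]}}

```text
clock: 48.5
position: [0.6299, 0.0173, 0.0742]
ee_rot: [-0.401, -0.56, -0.405, 0.601]
contact_force: [-34.3, -37.2, -7.6]
width: 0.0856
```

```bash
python3 q.py
```

```text
tool F [ 10.4 -18.7  46.4] [0.62991806 0.01732552 0.07421925] [-5.62  4.55  2.42]
phi -12.13293915186492
from [0.6299 0.0173 0.0742] shift [-6.2 12.6  2. ] turn -0.0
torque -0.023950195444021105
```

Request:
{"fn": "step_arm", "kwargs": {"targets": [[[0,2,-4.5],-4],[[0,3.5,-9],-8],[[0,4.5,-13],-12],[[0,4.5,-13],-12]]}}

```text
clock: 48.9
position: [0.6397, 0.0228, 0.0741]
ee_rot: [-0.46, -0.513, -0.464, 0.557]
contact_force: [-32.8, -49.4, -10.2]
width: 0.0858
```

```bash
python3 q.py
```

```text
tool F [ 13.7 -24.7  53.1] [0.63968963 0.02282604 0.07412987] [-7.15  4.08  2.81]
phi -0.03904375805303063
from [0.6397 0.0228 0.0741] shift [-6.3 11.7  1.8] turn -0.0
torque 0.09896875903105218
```

Request:
{"fn": "step_arm", "kwargs": {"targets": [[[0,3,-4],-4],[[0,6,-8],-8],[[0,8,-11],-11],[[0,8,-11],-11]]}}

```text
clock: 49.3
position: [0.6598, 0.0296, 0.0751]
ee_rot: [0.513, 0.471, 0.508, -0.506]
contact_force: [-14.3, -52.1, -19.6]
width: 0.0856
```

```bash
python3 q.py; python3 - <<'E'
from h import *
a=snap('scene','s18.png');I=cv2.imread('pics/s18.png');cv2.imwrite('pics/a21.png',cv2.resize(I[150:270,220:340],None,fx=5,fy=5,interpolation=cv2.INTER_CUBIC))
E
```

```text
tool F [ 22.1 -15.9  50.6] [0.65984878 0.02960615 0.07508807] [-7.61  1.15  2.77]
phi 10.892590826837276
from [0.6598 0.0296 0.0751] shift [-4.8 -1.4  1. ] turn -0.0
torque 0.44955948299089016
```

View pics/a21.png

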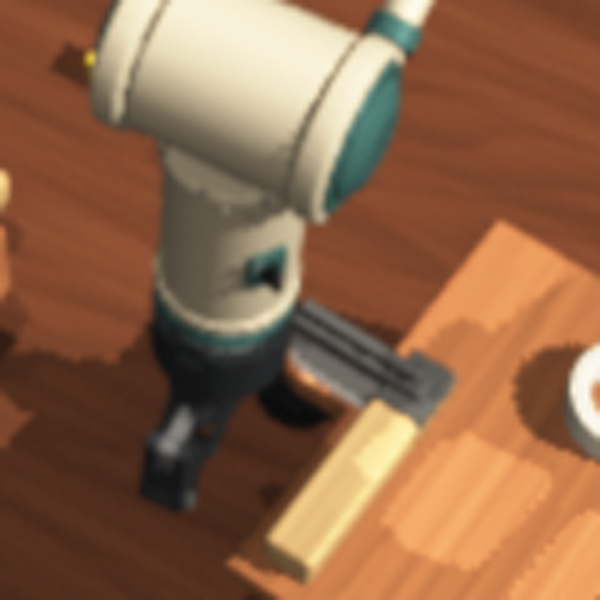

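Request:
{"fn": "step_arm", "kwargs": {"targets": [[[4,1,-2],-1],[[8,3,-3],-2],[[8,5,-4],-3],[[8,5,-4],-3]]}}

```text
clock: 49.75
position: [0.6772, 0.0406, 0.0751]
ee_rot: [0.529, 0.47, 0.515, -0.484]
contact_force: [-1.7, -36.1, 0.5]
width: 0.0855
```

```bash
python3 q.py
```

```text
tool F [ 0.5 -5.  35.8] [0.67718937 0.04056244 0.07510516] [-5.05  0.24  1.92]
phi 13.606403025918116
from [0.6772 0.0406 0.0751] shift [ -4.7 -17.8   7.9] turn -0.0
torque 0.6516163037199049
```

Request:
{"fn": "step_arm", "kwargs": {"targets": [[[0,0,-3],0],[[0,0,-6],0],[[0,0,-6],0]]}}

```text
clock: 50.05
position: [0.6798, 0.0431, 0.0757]
ee_rot: [0.533, 0.469, 0.513, -0.483]
contact_force: [3.6, -43.3, -1.3]
width: 0.0857
```

```bash
python3 q.py
```

```text
tool F [ 2.8 -0.5 43.4] [0.679829   0.04308278 0.07565344] [-6.32 -0.66  2.4 ]
phi 13.764676105818472
from [0.6798 0.0431 0.0757] shift [ -4.1 -20.6  10. ] turn -0.0
torque 0.6849609218568495
```

Request:
{"fn": "step_arm", "kwargs": {"targets": [[[0,-3,-4],0],[[0,-6,-8],0],[[0,-8,-12],0],[[0,-8,-12],0]]}}

```text
clock: 50.45
position: [0.6799, 0.0434, 0.077]
ee_rot: [0.544, 0.466, 0.505, -0.481]
contact_force: [17.7, -69.4, -9.2]
width: 0.0854
```

```bash
python3 q.py
```

```text
tool F [13.3 10.3 70.3] [0.67988408 0.04344693 0.07704716] [-9.47 -3.17  3.98]
phi 14.252741441502298
from [0.6799 0.0434 0.077 ] shift [ -2.8 -20.4   9.8] turn -0.0
torque 0.7394000225313087
```

Request:
{"fn": "step_arm", "kwargs": {"targets": [[[0,6,12],0],[[0,12,30],0],[[0,12,55],0],[[-40,12,70],0],[[-90,12,80],0],[[-140,12,80],0],[[-180,0,80],0],[[-180,-40,100],0],[[-180,-80,130],0],[[-180,-80,130],0]]}}

```text
clock: 51.45
position: [0.5933, -0.0647, 0.2555]
ee_rot: [0.519, 0.479, 0.519, -0.481]
contact_force: [0.2, 0.8, 0.0]
width: 0.0853
```

```bash
python3 - <<'E'
from fl import *
s=manip.get_state();print(s['position'],s['contact_force'],s['clock'])
a=snap('scene','s20.png');b=snap('top','t20.png')
for n,z in (('tape',0),('jar',0),('batten',0),('slat',0)): print(n,[(np.round(d['xyz'],3),round(d['confidence'],2)) for d in manip.search_frame(b,n)][:1])
w=[(301,217,312,225),(300,217,312,235),(278,208,312,238)]
flow('s16.png','s20.png',w)
cv2.imwrite('pics/a22.png',cv2.resize(a['image'][180:300,240:380,::-1],None,fx=5,fy=5,interpolation=cv2.INTER_CUBIC))
cv2.imwrite('pics/b22.png',cv2.resize(b['image'][100:225,125:245,::-1],None,fx=4.8,fy=4.8,interpolation=cv2.INTER_CUBIC))
E
```

```text
[ 0.5959624  -0.06329358  0.25542657] [1.19692555 0.18072979 0.15259591] 51.5
tape [(array([0.565, 0.244, 0.17 ]), 0.9)]
jar [(array([0.42 , 0.404, 0.11 ]), 0.84)]
batten [(array([ 0.551, -0.204,  0.051]), 0.58)]
slat [(array([ 0.546, -0.353,  0.031]), 0.71)]
(301, 217, 312, 225) drop mm 2.29 resid 0.21
(300, 217, 312, 235) drop mm -0.43 resid 0.01
(278, 208, 312, 238) drop mm -0.62 resid 0.01
```

View pics/a22.png

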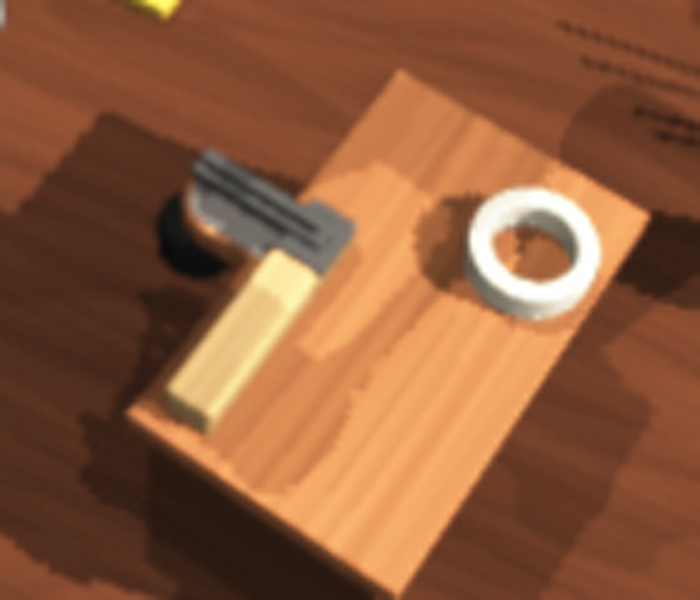

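View pics/b22.png

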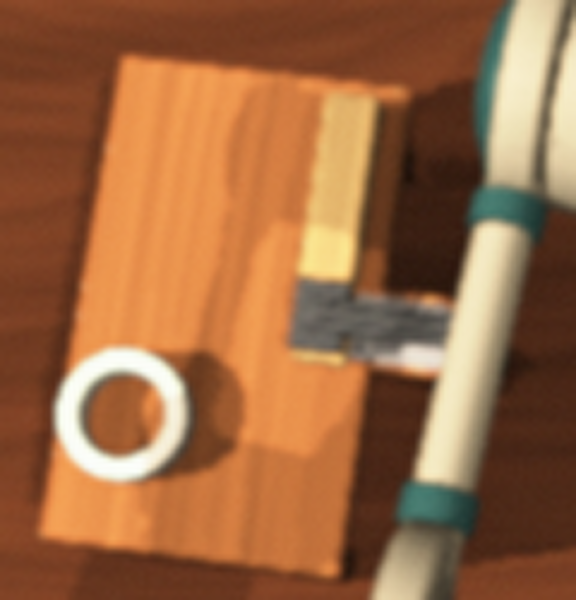

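View pics/s20.png

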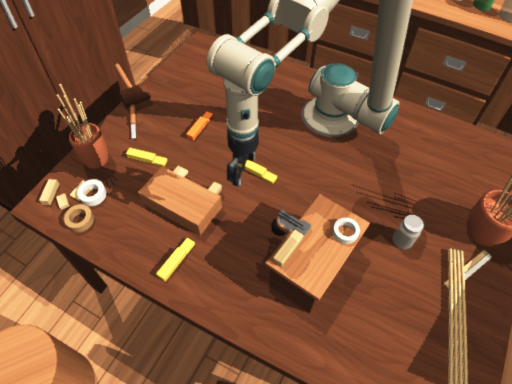

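```bash
python3 -c "
from rig import manip
print(manip.sign_off())"
```

```text
the job is handed in; nothing more can be done
None
```

I handed the job in at about 51.5 s. The blank lies flat on the step with its tang under the jaw, and the jaw is drawn down onto it. I can't confirm that the knob got to about 2.0 rad.

**What I did**
- I drew the blank out by its tang, set it down and took it again by the body. I then slid it under the jaw until the shoulder met the jaw's side, at about 10 N.
- The moves can't tilt the hand, so I couldn't pinch the knob at 45 degrees as suggested. With the hand upright, I pressed the side of one open finger against the knob and swept it counter-clockwise in several strokes.

**Last checks**
- **Blank:** In both cameras it lies parallel to the front, shoulder at the jaw. The two cameras differ by about 3 mm on how well it is centred, about +2 mm in one and -1.5 mm in the other.
- **Jaw:** Comparing pictures taken with the arm in nearly the same place, it came down about 2 to 3.5 mm and then stopped, which fits it resting on the tang. The final comparison was spoiled by shadows and shows nothing either way.
- **Tightness:** On the last push the knob and finger did not move. I estimate the torque at about 0.7 N m, give or take 0.15. I had no direct reading of the knob angle.
- **Other things:** The tape, jar, batten and slat were found within about 4 mm of where they started. In the last picture the look-alikes look undisturbed. The robot was touching nothing.

**Possible problem:** The finger pressed on the knob with up to about 70 N. I took the 40 N limit to cover only the arm and the gripper's body, not the fingers. The wrist force stayed below 120 N in every reading.

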